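# Weigh down a row of drying tiles

### The job

Free the yellow cover of the blue weight canister (press it down, give it a quarter turn counter-clockwise, lift it off) and lay it flat, grip up, in the middle of the cork mat; also slide the loose tiles into one closed, square row against the fence of the drying board, edge to edge from the corner at the end stop, in any order. Only then stand one weight from the canister upright on the middle of each tile. Last, put the cover back on the canister and lock it again (press, turn clockwise, let it spring up), leaving spare weights inside and everything else on the table as it is.

Things in the scene. Friction and masses are not known exactly. Their poses are not given: they have to be found in the camera images.
- board: fixed plywood drying board, 300 (x) x 420 (y) x 12 mm, its top face at z = 12 mm. Two dark wooden strips, 12 mm high above the board: the fence along its near edge (inner face at x = -130 mm in the board's frame) and the end stop across its -y edge (inner face at y = -190 mm). Origin: centre of its underside; yawed up to 0.12 rad.
- slot0 (a point): point on the board's top face under the centre of tile place 0 of the row: 45 mm from the fence; place 0 is in the corner against the end stop, place 1 and 2 follow along +y of the board, 90 mm apart (tiles edge to edge). Its axes are the board's.
- slot1 (a point): point on the board's top face under the centre of tile place 1 of the row: 45 mm from the fence; place 0 is in the corner against the end stop, place 1 and 2 follow along +y of the board, 90 mm apart (tiles edge to edge). Its axes are the board's.
- slot2 (a point): point on the board's top face under the centre of tile place 2 of the row: 45 mm from the fence; place 0 is in the corner against the end stop, place 1 and 2 follow along +y of the board, 90 mm apart (tiles edge to edge). Its axes are the board's.
- tile0: terracotta brown glazed clay tile with a white disc on top, 90 x 90 x 14 mm, 0.22 kg: too wide to grip, slides on the board when its edge is pushed with a few newtons. Lies flat on the board at first, turned up to 0.28 rad from square. Origin: centre of its underside; x, y along its edges. One of the three tiles may be absent (None).
- tile1: blue glazed clay tile with a white disc on top, 90 x 90 x 14 mm, 0.22 kg: too wide to grip, slides on the board when its edge is pushed with a few newtons. Lies flat on the board at first, turned up to 0.28 rad from square. Origin: centre of its underside; x, y along its edges. One of the three tiles may be absent (None).
- tile2: green glazed clay tile with a white disc on top, 90 x 90 x 14 mm, 0.22 kg: too wide to grip, slides on the board when its edge is pushed with a few newtons. Lies flat on the board at first, turned up to 0.28 rad from square. Origin: centre of its underside; x, y along its edges. One of the three tiles may be absent (None).
- canister: fixed blue open-topped canister, 134 mm across, 66 mm high, 5 mm wall, inner floor 6 mm up; origin: centre of its underside. Round its rim three steel bayonet lugs (to 88 mm from the axis, tops at 85 mm) hook over the cover's ears. An upright spring plunger (18 mm across) on its axis presses the cover up with about 5 N; uncovered, it stands 80 mm above the table, between the weights.
- cover: yellow round cover, 132 mm disc 6 mm thick, 0.3 kg, with three ears 18 mm wide reaching 80 mm from the axis (one red, on its +x axis) and a black upright grip bar: 76 mm long along its x axis, 16 mm thick, from 6 to 42 mm above the underside. Origin: centre of its underside, about 74 mm above the table when locked; locked, its x axis lies along the canister's.
- cover_grip (a point): point on the cover's axis in the grip bar, 28 mm above the cover's underside. Catches stop the locked cover turning: push it down 5 to 8 mm (8 to 10 N; it bottoms at 8 mm), turn it counter-clockwise seen from above; past 20 degrees it need not be held down; at 60 to 95 degrees (best 75 to 80; stop at 97) the ears are clear of the lugs and it lifts straight off.
- red_ear (a point): point in the middle of the red ear's outer end, 75 mm from the cover's axis along its +x
- catch0 (a point): point on the canister, 75 mm from its axis at 0 degrees from its +x axis, counter-clockwise: where an ear's end sits when locked (any ear at any catch). To lock: lower the cover with its ears in the gaps, about 78 degrees counter-clockwise of the catches, press it to 5 to 8 mm below its locked height, turn clockwise until the ears are at the catches, let go: it springs up 4.5 mm into them.
- catch1 (a point): point on the canister, 75 mm from its axis at 120 degrees from its +x axis, counter-clockwise: where an ear's end sits when locked (any ear at any catch). To lock: lower the cover with its ears in the gaps, about 78 degrees counter-clockwise of the catches, press it to 5 to 8 mm below its locked height, turn clockwise until the ears are at the catches, let go: it springs up 4.5 mm into them.
- catch2 (a point): point on the canister, 75 mm from its axis at 240 degrees from its +x axis, counter-clockwise: where an ear's end sits when locked (any ear at any catch). To lock: lower the cover with its ears in the gaps, about 78 degrees counter-clockwise of the catches, press it to 5 to 8 mm below its locked height, turn clockwise until the ears are at the catches, let go: it springs up 4.5 mm into them.
- mat: round cork mat 150 mm across and 4 mm thick, fixed on the table, where the cover is laid meanwhile. Origin: centre of its underside.
- weight0: steel weight, 0.26 kg: a dark disc 44 mm across and 22 mm high with an upright round brass knob 18 mm across and 28 mm high on top (50 mm in all). Origin: centre of its underside, z up. At first it stands inside the canister under the cover, 34 mm from the canister's axis.
- weight1: steel weight, 0.26 kg: a dark disc 44 mm across and 22 mm high with an upright round brass knob 18 mm across and 28 mm high on top (50 mm in all). Origin: centre of its underside, z up. At first it stands inside the canister under the cover, 34 mm from the canister's axis.
- weight2: steel weight, 0.26 kg: a dark disc 44 mm across and 22 mm high with an upright round brass knob 18 mm across and 28 mm high on top (50 mm in all). Origin: centre of its underside, z up. At first it stands inside the canister under the cover, 34 mm from the canister's axis.
- spray: bystander: clear spray bottle, 70 mm across, 190 mm high
- slip_pot: bystander: small terracotta pot, 76 mm across, 60 mm high
- rolling_pin: bystander: wooden rolling pin with orange handles, 270 mm long, lying along its y axis
- brush: bystander: brush lying on the table, handle towards its -x
- bowl: bystander: blue bowl, 120 mm across, 50 mm high
- rib_block: bystander: wooden block 90 x 50 x 20 mm
Things that resemble listed ones, but are neither listed nor needed, are in the scene too. Of the things like the tile1, leave any that is pink or purple; of the rest the smaller one is meant.

How it is judged (in metres and radians):
On the way:
1. all tiles lie in a closed, square row in the corner of fence and end stop, with no weight on them yet, and the cover lies flat, grip up, on the cork mat ((horizontal distance between tile0 and slot0 below 0.009 m or horizontal distance between tile0 and slot1 below 0.009 m or horizontal distance between tile0 and slot2 below 0.009 m) and (angle between the x axis of tile0 and the x axis of board, either way round below 0.09 rad or angle between the x axis of tile0 and the y axis of board, either way round below 0.09 rad) and angle between each of tile0, tile1, tile2, cover's own z axis and vertical below 0.08 rad and (horizontal distance between tile1 and slot0 below 0.009 m or horizontal distance between tile1 and slot1 below 0.009 m or horizontal distance between tile1 and slot2 below 0.009 m) and (angle between the x axis of tile1 and the x axis of board, either way round below 0.09 rad or angle between the x axis of tile1 and the y axis of board, either way round below 0.09 rad) and (horizontal distance between tile2 and slot0 below 0.009 m or horizontal distance between tile2 and slot1 below 0.009 m or horizontal distance between tile2 and slot2 below 0.009 m) and (angle between the x axis of tile2 and the x axis of board, either way round below 0.09 rad or angle between the x axis of tile2 and the y axis of board, either way round below 0.09 rad) and horizontal distance between any of tile0, tile1, tile2 and slot0 below 0.009 m and horizontal distance between any of tile0, tile1, tile2 and slot1 below 0.009 m and horizontal distance between cover and mat below 0.035 m and height (world z) of cover below 0.012 m and horizontal distance between each of tile0, tile1, tile2 and weight0 above 0.05 m and horizontal distance between each of tile0, tile1, tile2 and weight1 above 0.05 m and horizontal distance between each of tile0, tile1, tile2 and weight2 above 0.05 m), for 0.2 s.
At the end, for the whole second after the job is handed in: Tiles within 9 mm of their row places (filled from the end stop, no gap), square within 0.09 rad; one upright weight on each, within 20 mm of its middle; spare weights in the canister; cover back on and locked: red ear within 10 mm of a catch, risen to z over 72 mm, level; all at rest ((horizontal distance between tile0 and slot0 below 0.009 m or horizontal distance between tile0 and slot1 below 0.009 m or horizontal distance between tile0 and slot2 below 0.009 m) and (angle between the x axis of tile0 and the x axis of board, either way round below 0.09 rad or angle between the x axis of tile0 and the y axis of board, either way round below 0.09 rad) and angle between each of tile0, tile1, tile2's own z axis and vertical below 0.08 rad and (horizontal distance between tile1 and slot0 below 0.009 m or horizontal distance between tile1 and slot1 below 0.009 m or horizontal distance between tile1 and slot2 below 0.009 m) and (angle between the x axis of tile1 and the x axis of board, either way round below 0.09 rad or angle between the x axis of tile1 and the y axis of board, either way round below 0.09 rad) and (horizontal distance between tile2 and slot0 below 0.009 m or horizontal distance between tile2 and slot1 below 0.009 m or horizontal distance between tile2 and slot2 below 0.009 m) and (angle between the x axis of tile2 and the x axis of board, either way round below 0.09 rad or angle between the x axis of tile2 and the y axis of board, either way round below 0.09 rad) and horizontal distance between any of tile0, tile1, tile2 and slot0 below 0.009 m and horizontal distance between any of tile0, tile1, tile2 and slot1 below 0.009 m and ((horizontal distance between tile0 and weight0 below 0.02 m and z of weight0 in the frame of tile0 between 0.01 and 0.018 m and angle between weight0's own z axis and vertical below 0.1 rad) or (horizontal distance between tile0 and weight1 below 0.02 m and z of weight1 in the frame of tile0 between 0.01 and 0.018 m and angle between weight1's own z axis and vertical below 0.1 rad) or (horizontal distance between tile0 and weight2 below 0.02 m and z of weight2 in the frame of tile0 between 0.01 and 0.018 m and angle between weight2's own z axis and vertical below 0.1 rad)) and ((horizontal distance between tile1 and weight0 below 0.02 m and z of weight0 in the frame of tile1 between 0.01 and 0.018 m and angle between weight0's own z axis and vertical below 0.1 rad) or (horizontal distance between tile1 and weight1 below 0.02 m and z of weight1 in the frame of tile1 between 0.01 and 0.018 m and angle between weight1's own z axis and vertical below 0.1 rad) or (horizontal distance between tile1 and weight2 below 0.02 m and z of weight2 in the frame of tile1 between 0.01 and 0.018 m and angle between weight2's own z axis and vertical below 0.1 rad)) and ((horizontal distance between tile2 and weight0 below 0.02 m and z of weight0 in the frame of tile2 between 0.01 and 0.018 m and angle between weight0's own z axis and vertical below 0.1 rad) or (horizontal distance between tile2 and weight1 below 0.02 m and z of weight1 in the frame of tile2 between 0.01 and 0.018 m and angle between weight1's own z axis and vertical below 0.1 rad) or (horizontal distance between tile2 and weight2 below 0.02 m and z of weight2 in the frame of tile2 between 0.01 and 0.018 m and angle between weight2's own z axis and vertical below 0.1 rad)) and ((horizontal distance between tile0 and weight0 below 0.02 m and z of weight0 in the frame of tile0 between 0.01 and 0.018 m and angle between weight0's own z axis and vertical below 0.1 rad) or (horizontal distance between tile1 and weight0 below 0.02 m and z of weight0 in the frame of tile1 between 0.01 and 0.018 m and angle between weight0's own z axis and vertical below 0.1 rad) or (horizontal distance between tile2 and weight0 below 0.02 m and z of weight0 in the frame of tile2 between 0.01 and 0.018 m and angle between weight0's own z axis and vertical below 0.1 rad) or (horizontal distance between weight0 and canister below 0.06 m and z of weight0 in the frame of canister below 0.03 m)) and ((horizontal distance between tile0 and weight1 below 0.02 m and z of weight1 in the frame of tile0 between 0.01 and 0.018 m and angle between weight1's own z axis and vertical below 0.1 rad) or (horizontal distance between tile1 and weight1 below 0.02 m and z of weight1 in the frame of tile1 between 0.01 and 0.018 m and angle between weight1's own z axis and vertical below 0.1 rad) or (horizontal distance between tile2 and weight1 below 0.02 m and z of weight1 in the frame of tile2 between 0.01 and 0.018 m and angle between weight1's own z axis and vertical below 0.1 rad) or (horizontal distance between weight1 and canister below 0.06 m and z of weight1 in the frame of canister below 0.03 m)) and ((horizontal distance between tile0 and weight2 below 0.02 m and z of weight2 in the frame of tile0 between 0.01 and 0.018 m and angle between weight2's own z axis and vertical below 0.1 rad) or (horizontal distance between tile1 and weight2 below 0.02 m and z of weight2 in the frame of tile1 between 0.01 and 0.018 m and angle between weight2's own z axis and vertical below 0.1 rad) or (horizontal distance between tile2 and weight2 below 0.02 m and z of weight2 in the frame of tile2 between 0.01 and 0.018 m and angle between weight2's own z axis and vertical below 0.1 rad) or (horizontal distance between weight2 and canister below 0.06 m and z of weight2 in the frame of canister below 0.03 m)) and (distance between red_ear and catch0 below 0.01 m or distance between red_ear and catch1 below 0.01 m or distance between red_ear and catch2 below 0.01 m) and height (world z) of cover above 0.072 m and angle between cover's own z axis and vertical below 0.06 rad and linear speed of each of tile0, tile1, tile2, weight0, weight1, weight2, cover below 0.02 m/s); the robot touches nothing.
It fails at once if another thing on the table was moved more than 40 mm (distance of any of spray, slip_pot, rolling_pin, brush, bowl, rib_block from where it was at the start of the episode above 0.04 m).
Of tile0, tile1, tile2 only 2 to 3 are there at a start; the rules pass over those that are not, and their reading is None.
At some moment in a run one of tile0, tile1, tile2 may be knocked a few centimetres aside while the robot is not near it.
It also fails if it takes over 210 s, if anything falls off the work surface, if the arm or the gripper's body presses on something with over 40 N, if the wrist force passes 120 N, or if a joint passes its speed limit or range.

### The arm

A 6-joint arm with a two-finger parallel gripper is mounted at the origin on the work surface. World frame = base frame: x ahead of the robot, y to its left, z up, the work surface at z = 0. Lengths are in m, angles in degrees, forces in N, time in s.
With the tool pointing down it reaches from about 0.3 to 0.75 m from the base axis. Payload 8.5 kg.
Tool frame: the origin (TCP) lies midway between the tips of the shut fingers; the grasp point (between the pads) lies 19 mm behind it; z points along the fingers, y is the line along which they close (so a half turn about z gives the same grasp; the last joint's range is limited). The gripper opens to 85 mm and grips with 20 to 120 N. Pads are 22 mm wide; open, the fingers measure 114 mm over their backs; the gripper's body (76 mm by 85 mm) begins 54 mm behind the grasp point. The pads swing forward as they close: fully open they stand 13 mm farther back than shut.
Start: joints at [-77.195, 21.807, 74.336, -0, 83.858, -12.336], TCP at [0.234, -0.498, 0.195] pointing down, gripper open.
Joint ranges: [-178.18, 178.18], [-50.72, 133.34], [12.68, 142.11], [-81.47, 261.47], [9.98, 163.14], [-165.26, 165.26]. Speed limits (degrees/s): [136.94, 136.94, 180, 180, 180, 180].

### API

Orientations are given as a 3x3 rotation matrix whose columns are the frame's x, y, z axes.
In Python, from rig import env, get_image, close_job gives the robot as it stands.
- The arm moves only by the tool step_arm, never from a script. Its argument "targets" is a list of rows, each a list of 2 entries, a list of its own where there are three numbers: the shift along the tool's x, y, z as a fraction of full scale, then the turn, a rotation vector about the tool's x, y, z as a fraction of full scale. In form: [[[x, y, z], [wx, wy, wz]], ...]. A call has 1 to 10 rows; each row is the pose to reach, as a shift and turn from the pose commanded when the call began, along the tool's axes at that moment; what a row does not reach only later rows make up. Full scale, the value 1, is 0.3 m for a shift and 45 degrees for a turn. A row lasts 1/12 s, in which the tool goes at most 41.7 mm and 7.16 degrees, less where a joint would pass 70% of its speed; a pose out of reach is approached as far as the arm can. A call with a number of a shift or a turn outside -1 to 1 is refused whole. A call with a gripper value outside its range is refused whole. "jaw" is the finger opening in mm, from 0 to 85.4, set as the call begins (left out, the last holds). The fingers move at their own pace and stop on an object; "grip_force" is the grip in N (left out, the last holds). Time passes only in rows, so rows that repeat a pose let the fingers close. It gives the time, the measured TCP pose, the force, the opening and the grip force at its end, in the units of the state.
- env.observe(): the state, without advancing time (a new reading comes with each control period).
- get_image(name): name is "side" or "top"; returns a dict with "img" (400x640x3 uint8, red, green, blue), "z_map" (400x640 float32, m along the optical axis (not along the pixel's ray), 0 where there is no reading), "intrinsics" (3x3 intrinsics, pixels), "rvec" (rotation vector, rad) and "tvec" (3), from world to camera coordinates, as OpenCV has them. Camera axes: x right, y down, z forward; pixel columns grow to the right and rows downward; lengths in m; the calibration is good to about 2 mm. A picture is of the moment at which its call begins.
- close_job(): hands the job in; it is judged then, once.
The state is a dict: "time_s": time; "q": joint angles; "qvel": joint speeds; "joint_efforts": joint torques, N m; "position": TCP position; "tool_rot": TCP orientation; "ft_force": force on the tool from outside, world axes, zero at the start; "wrist_torque": the same for the moment, N m; "grip_width": finger opening in m; "gripper_force": force on a finger pad.
Only numpy, scipy, OpenCV 4.12 (cv2) and the standard library are available. Lean on these libraries where they do the work, as an engineer would, in place of code of your own. Each camera call takes 0.05 s, during which the arm holds its last target. There are 200 camera calls.

## Working session

There is one attempt and no reset: what is moved stays moved. The work goes in short steps, Python scripts to look and compute and a tool call to move; the robot and the scene stay as the last step left them, time stands still between calls to the robot, and variables do not carry over. Pictures are saved under pics/ and viewed, at most 14 in all, crops included, and the job is handed in when it is done.

Besides the shell and the picture viewer there is one more tool, called after "Emit:" by a JSON object that holds its "op" and its "data". step_arm: Moves the arm, as the interface text tells. Its arguments: {"type":"object","properties":{"targets":{"type":"array","items":{"type":"array"}},"jaw":{"type":"number"},"grip_force":{"type":"number"}},"required":["targets"]}

```bash
mkdir -p pics; ls; cat > h.py <<'E'
import numpy as np, cv2
from rig import env, get_image, close_job
def cap(n):
    d=get_image(n); R,_=cv2.Rodrigues(np.array(d["rvec"],float)); d["R"]=R; d["t"]=np.array(d["tvec"],float).ravel(); d["K"]=np.array(d["intrinsics"]); return d
def world(d):
    z=d["z_map"]; v,u=np.mgrid[:z.shape[0],:z.shape[1]]; K=d["K"]
    P=np.stack([(u-K[0,2])/K[0,0]*z,(v-K[1,2])/K[1,1]*z,z],-1)
    return (P-d["t"])@d["R"]
def px(d,u,v,z):
    r=d["R"].T@np.linalg.inv(d["K"])@[u,v,1]; c=-d["R"].T@d["t"]
    return c+r*(z-c[2])/r[2]
def proj(d,p):
    q=d["K"]@(d["R"]@np.asarray(p)+d["t"]); return q[:2]/q[2]
def save(d,f,s=1,box=None):
    im=d["img"][:,:,::-1]
    if box: im=im[box[1]:box[3],box[0]:box[2]]
    cv2.imwrite("pics/"+f,cv2.resize(im,None,fx=s,fy=s,interpolation=cv2.INTER_CUBIC))
def st():
    s=env.observe(); print(s["time_s"],np.round(s["position"],4),np.round(s["tool_rot"],3).tolist(),np.round(s["q"],1),np.round(s["ft_force"],1),s["grip_width"],s["gripper_force"])
    return s
E
python3 - <<'E'
from h import *
st()
for n in("top","side"):
    d=cap(n); save(d,n+"0.png",1.25); print(n,-d["R"].T@d["t"],d["K"][0],d["R"].round(3).tolist()); np.savez(n+"0.npz",**d)
E
```

```text
pics
0.0 [ 0.2336 -0.4975  0.1941] [[0.905, 0.425, -0.0], [0.425, -0.905, 0.001], [0.0, -0.001, -1.0]] [-77.2  21.8  74.4  -0.   83.9 -12.3] [0.3 1.  0.1] 0.08534910569500335 0.0
top [0.20593126 0.00840215 1.35683566] [443.46761409   0.         317.68823869] [[0.144, -0.99, 0.005], [-0.966, -0.141, -0.218], [0.216, 0.027, -0.976]]
side [0.01972912 1.19151388 1.22729592] [481.3521201    0.         324.05416646] [[-0.922, -0.387, 0.004], [-0.264, 0.62, -0.739], [0.283, -0.683, -0.674]]
```

View pics/top0.png

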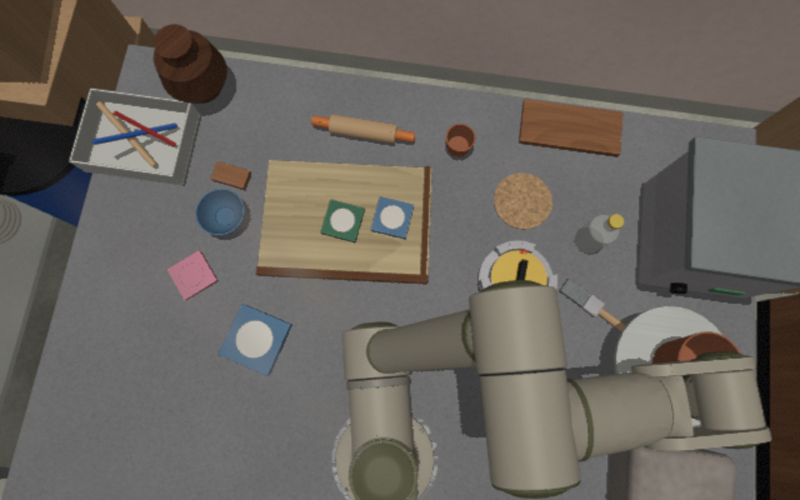

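View pics/side0.png

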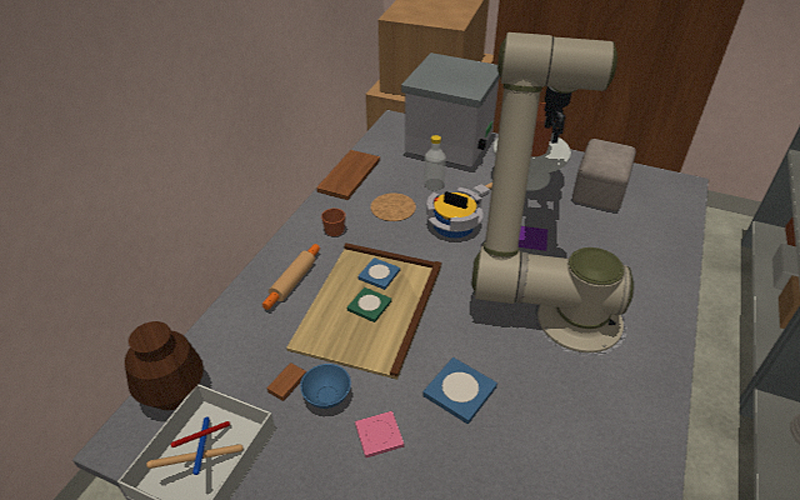

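The pictures show a blue tile at about (393,217) and a green one at (343,220) in the top view, both on the board, and no terracotta tile. The canister is near (518,270) and the mat near (523,200). Next I'll enlarge these areas and measure.

```bash
python3 - <<'E'
from h import *
for n,b in(("top",(190,115,460,245)),("side",(215,130,400,310))):
    d=dict(np.load(n+"0.npz")); W=world(d); im=d["img"]; hsv=cv2.cvtColor(im,cv2.COLOR_RGB2HSV)
    H,S,V=[hsv[...,i].astype(int) for i in range(3)]
    z=W[...,2]
    fence=(z>.017)&(z<.03)&(H<15)&(S>90)
    bd=(abs(z-.012)<.006)&(H>10)&(H<28)&(S>50)&(V>110)
    print(n,"board bbox",W[bd][:,:2].min(0),W[bd][:,:2].max(0), cv2.minAreaRect(W[bd][:,:2].astype(np.float32)))
    for nm,lo,hi in(("green",45,85),("blue",98,118)):
        m=((H>=lo)&(H<=hi)&(S>80)&(z>.018)&(z<.034)&(W[...,0]>.3)).astype(np.uint8)
        k,l,s,c=cv2.connectedComponentsWithStats(m)
        for i in range(1,k):
            if s[i,4]>100:
                P=W[l==i]; print(nm,s[i,4],c[i].round(1),"minrect",cv2.minAreaRect((P[:,:2]*1000).astype(np.float32)),P[:,2].mean())
    y=(H>20)&(H<33)&(S>150)&(z>.06)&(z<.1)
    print("yellow",y.sum(),W[y].mean(0) if y.any() else 0,W[y].min(0),W[y].max(0))
    save(d,n+"1.png",2.9 if n=="top" else 3.3,b)
E
```

```text
top board bbox [ 0.38241717 -0.51228722] [0.94252642 0.83325314] ((0.6664018034934998, 0.15981096029281616), (1.3479223251342773, 0.5587416291236877), 89.60099792480469)
green 375 [274.2 177.1] minrect ((541.60595703125, 187.7598114013672), (85.59785461425781, 87.6292495727539), 83.10492706298828) 0.0261324609876255
blue 202 [168.8 171.1] minrect ((506.14971923828125, 500.91876220703125), (99.18561553955078, 65.7386474609375), 37.89328384399414) 0.025374217808533148
blue 393 [313.5 174.4] minrect ((567.775146484375, 67.81948852539062), (85.76322937011719, 87.19892120361328), 84.33811950683594) 0.025920180428112574
yellow 41 [ 0.47006211 -0.25053114  0.08366915] [ 0.43633403 -0.295763    0.07449918] [ 0.51123684 -0.20606704  0.09820258]
side board bbox [-0.61800058 -1.84286002] [1.41645644 0.75770078] ((0.3976372480392456, -0.5421473979949951), (2.035928964614868, 2.5984413623809814), 0.1036013588309288)
green 331 [295.6 243.5] minrect ((538.453857421875, 190.78648376464844), (94.07466125488281, 91.19947052001953), 83.6867446899414) 0.024827814603219433
blue 287 [303.5 218.7] minrect ((565.505859375, 69.51362609863281), (94.96525573730469, 93.25534057617188), 84.26365661621094) 0.024457140847517277
blue 275 [260.6 304.7] minrect ((519.8193969726562, 472.8056945800781), (100.7808609008789, 78.45309448242188), 30.793807983398438) 0.02505609086283711
yellow 352 [ 0.44820307 -0.22820479  0.07887198] [ 0.38544396 -0.31898782  0.06204382] [0.83060417 0.6971506  0.09515648]
```

View pics/top1.png

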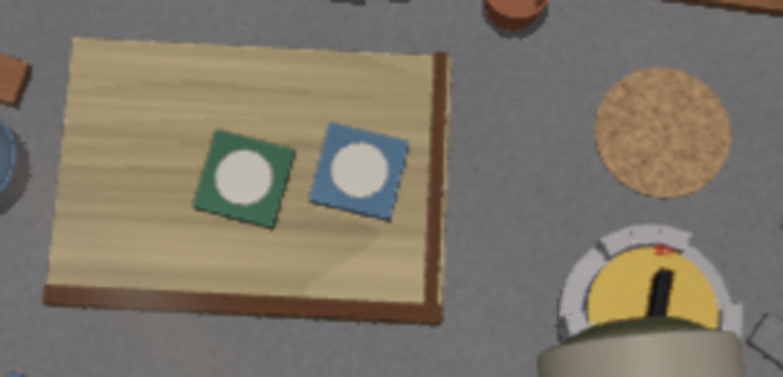

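View pics/side1.png

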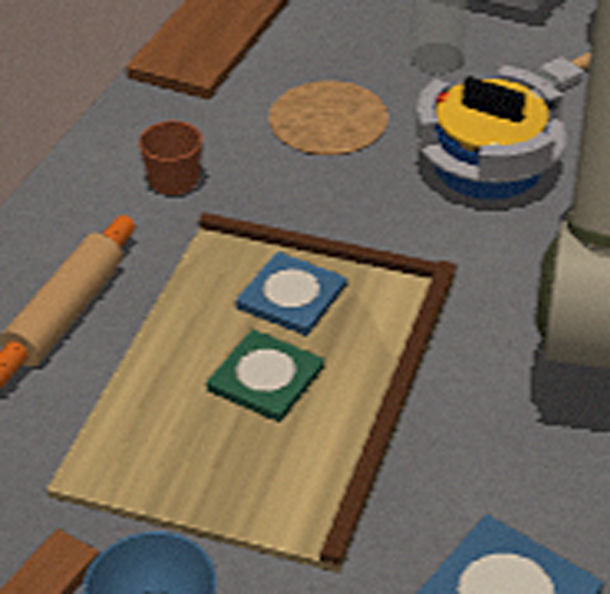

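The crops show the board corners: top crop (73,38), (44,303), (450,54), (440,322); side crop (48,491), (340,568), (455,262), (200,212). The cover's red ear is at top (664,249) and side (443,97), the disc centre at side (493,116), and the mat at top (663,132) and side (328,117).

```bash
python3 - <<'E'
from h import *
T=dict(np.load("top0.npz"));S=dict(np.load("side0.npz"))
t=lambda X,Y,z:px(T,(X+.5)/2.9-.5+190,(Y+.5)/2.9-.5+115,z)[:2]
s=lambda X,Y,z:px(S,(X+.5)/3.3-.5+215,(Y+.5)/3.3-.5+130,z)[:2]
p=lambda n,a:print(n,(np.array(a)*1000).round(1))
p("T far+y",t(73,38,.012));p("S far+y",s(48,491,.012))
p("T far-y",t(450,54,.012));p("T far-y inner top",t(433,53,.024));p("S far-y",s(200,212,.024))
p("T near-y",t(440,322,.0));p("S near-y",s(455,262,.024))
p("T near+y",t(44,303,0));p("T near+y top",t(44,287,.024));p("S near+y b",s(340,568,.0))
p("T inner corner top",t(425,306,.024)); p("S inner corner",s(431,277,.024))
for n,a in(("green",[t(243,177,.026),s(266,370,.026)]),("blue",[t(359,170,.026),s(291,288,.026)])): p(n,a)
p("T blue corners",[t(*q,.026) for q in((329,124),(408,142),(391,220),(309,201))])
p("S blue corners",[s(*q,.026) for q in((283,253),(347,287),(304,325),(238,294))])
p("T green corners",[t(*q,.026) for q in((217,130),(295,149),(273,228),(194,208))])
p("S green corners",[s(*q,.026) for q in((257,332),(324,366),(278,412),(208,379))])
p("mat",[t(663,132,.004),s(328,117,.004)])
p("disc",s(493,114,.080)); p("disc edges",[s(437,116,.08),s(549,112,.08),s(490,80,.08)]);p("red",[t(664,249,.08),s(443,97,.077)])
p("bar S",[s(470,77,.116),s(526,94,.116)]);p("barT far end",t(666,270,.116))
E
```

```text
T far+y [676.8 404.1]
S far+y [672.1 406.2]
T far-y [719.1 -11.7]
T far-y inner top [713.    7.1]
S far-y [716.6  -6. ]
T near-y [422.8 -40.8]
S near-y [417.7 -41.5]
T near+y [381.9 380.1]
T near+y top [395.5 376.9]
S near+y b [379.2 371. ]
T inner corner top [433.4 -22.1]
S inner corner [433.6  -8.5]
green [[543.4 189.6]
 [540.  190.5]]
blue [[569.1  67.9]
 [567.1  69.4]]
T blue corners [[615.4 107.5]
 [607.7  20.2]
 [519.6  26.2]
 [527.5 115.6]]
S blue corners [[598.7  21.8]
 [511.6  44.2]
 [530.8 115.6]
 [616.1 100.4]]
T green corners [[591.1 226. ]
 [582.3 139.4]
 [492.8 148.8]
 [502.1 235.5]]
S green corners [[572.2 144.5]
 [487.2 161.9]
 [504.3 237.9]
 [589.4 225.1]]
mat [[ 666.4 -255.3]
 [ 663.1 -250. ]]
disc [ 446.5 -241.9]
disc edges [[ 505.9 -212.4]
 [ 386.9 -271.5]
 [ 472.  -304. ]]
red [[ 517.1 -253.2]
 [ 513.7 -253.6]]
bar S [[ 481.4 -253.4]
 [ 410.4 -247.7]]
barT far end [ 487.6 -249.8]
```

Emit:
{"op": "step_arm", "data": {"targets": [[[0.95,-0.53,0],[0,0,0.4356]],[[0.95,-0.53,0],[0,0,0.4356]],[[0.95,-0.53,0],[0,0,0.4356]],[[0.95,-0.53,0],[0,0,0.4356]],[[0.95,-0.53,0],[0,0,0.4356]],[[0.95,-0.53,0],[0,0,0.4356]],[[0.95,-0.53,0],[0,0,0.4356]],[[0.95,-0.53,0],[0,0,0.4356]],[[0.95,-0.53,0],[0,0,0.4356]],[[0.95,-0.53,0],[0,0,0.4356]]], "jaw": 0, "grip_force": 20}}

```text
time_s: 0.93
position: [0.4247, -0.2313, 0.1946]
tool_rot: [[0.995, 0.1, -0.0], [0.1, -0.995, 0.0], [-0.0, -0.0, -1.0]]
ft_force: [-0.8, -0.4, -0.3]
grip_width: 0.0001
gripper_force: 0.0
```

Emit:
{"op": "step_arm", "data": {"targets": [[[0.835,-0.95,0],[0,0,0]],[[0.835,-0.95,0],[0,0,0]],[[0.835,-0.95,0],[0,0,0]],[[0.835,-0.95,0],[0,0,0]],[[0.835,-0.95,0],[0,0,0]],[[0.835,-0.95,0],[0,0,0]],[[0.835,-0.95,0],[0,0,0]],[[0.835,-0.95,0],[0,0,0]],[[0.835,-0.95,0],[0,0,0]],[[0.835,-0.95,0],[0,0,0]]]}}

```text
time_s: 1.77
position: [0.6481, 0.0786, 0.1932]
tool_rot: [[0.995, 0.1, -0.001], [0.1, -0.995, 0.001], [-0.0, -0.001, -1.0]]
ft_force: [1.5, -0.4, -0.1]
grip_width: -0.0001
gripper_force: 0.0
```

```bash
python3 - <<'E'
from h import *
st()
for n,b in(("top",(360,130,480,260)),("side",(310,140,420,215))):
    d=cap(n); np.savez(n+"1.npz",**d); save(d,n+"2.png",4.6 if n=="top" else 7,b)
    W=world(d); hsv=cv2.cvtColor(d["img"],cv2.COLOR_RGB2HSV).astype(int)
    y=(hsv[...,0]>20)&(hsv[...,0]<33)&(hsv[...,1]>150)&(W[...,2]>.068)&(W[...,2]<.095)&(W[...,1]<-.1)&(W[...,0]<.55)
    print(n,y.sum(),W[y].mean(0),cv2.minEnclosingCircle(W[y][:,:2].astype(np.float32)))
E
```

```text
1.7667 [0.6481 0.0786 0.1932] [[0.995, 0.1, -0.001], [0.1, -0.995, 0.001], [-0.0, -0.001, -1.0]] [-3.5 32.6 56.1  0.1 91.3 80.8] [ 1.5 -0.4 -0.1] -5.791388478340408e-05 0.0
top 50 [ 0.45428691 -0.24942131  0.08286302] ((0.4569067358970642, -0.2499420940876007), 0.04380320757627487)
side 274 [ 0.45745486 -0.22256448  0.07871046] ((0.4565739333629608, -0.244027778506279), 0.06861025094985962)
```

View images.

View pics/top2.png

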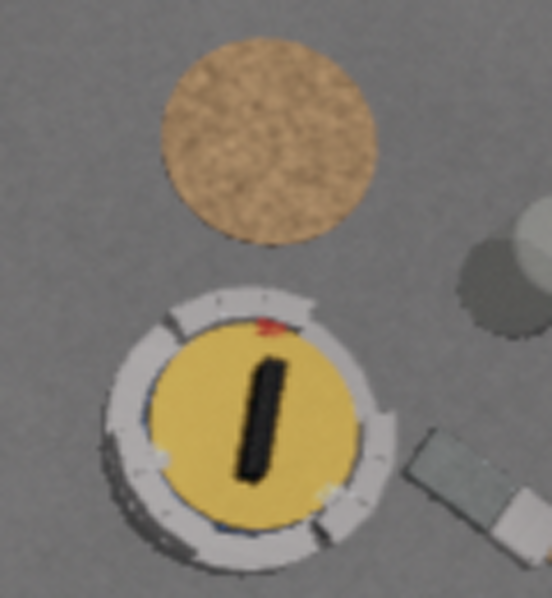

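View pics/side2.png

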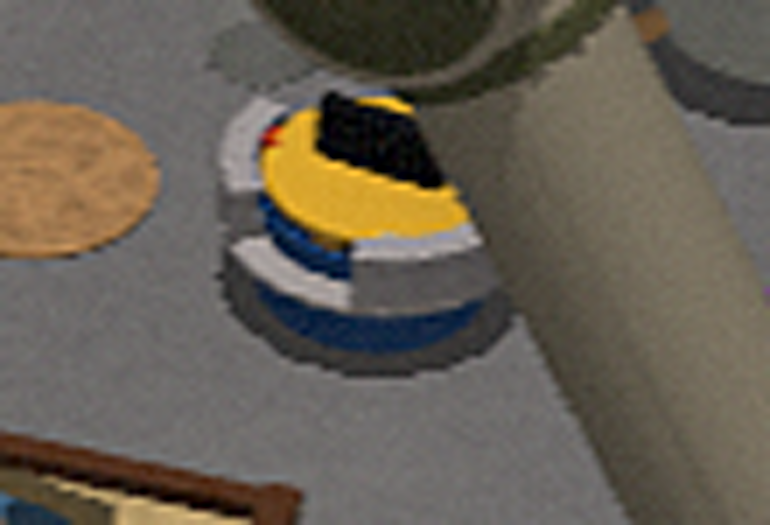

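Top crop: disc centre (254.5,424), red ear (269,327), bar running from (276,362) to (252,474), mat centre (269,141).

```bash
python3 - <<'E'
from h import *
T=dict(np.load("top1.npz"))
t=lambda X,Y,z:px(T,(X+.5)/4.6-.5+360,(Y+.5)/4.6-.5+130,z)[:2]*1000
c=t(254.5,424,.08); print("disc",c,"mat",t(269,141,.004))
print([t(*q,.08) for q in((149,424),(360,424),(254,319),(254,529))])
r=t(269,327,.08); print("red",r,np.degrees(np.arctan2(*(r-c)[::-1])))
a,b=t(276,362,.116),t(252,472,.116); print("bar",a,b,(a+b)/2,np.degrees(np.arctan2(*(a-b)[::-1])),np.linalg.norm(a-b))
E
```

```text
disc [ 452.42636332 -248.53803926] mat [ 666.07041773 -254.6411087 ]
[array([ 442.74672175, -182.33468417]), array([ 462.11098675, -314.77546753]), array([ 520.19783888, -241.64939413]), array([ 386.08573654, -254.6513875 ])]
red [ 516.36959353 -251.6707632 ] -2.8048076124746726
bar [ 486.1427845  -250.74426459] [ 415.62233374 -242.64783185] [ 450.88255912 -246.69604822] -6.549435855031675 70.9837037535888
```

Emit:
{"op": "step_arm", "data": {"targets": [[[0,0,0.58],[0,0,0]],[[0,0,0.58],[0,0,0]],[[0,0,0.58],[0,0,0]],[[0,0,0.58],[0,0,0]],[[0,0,0.58],[0,0,0]],[[0,0,0.58],[0,0,0]],[[0,0,0.58],[0,0,0]],[[0,0,0.58],[0,0,0]]]}}

```text
time_s: 2.53
position: [0.6476, 0.0741, 0.024]
tool_rot: [[0.995, 0.096, 0.005], [0.096, -0.995, -0.0], [0.005, 0.001, -1.0]]
ft_force: [-0.7, -0.9, 0.0]
grip_width: 0.0
gripper_force: 0.0
```

Emit:
{"op": "step_arm", "data": {"targets": [[[-0.03,0,0.004],[0,0,0]],[[-0.07,0,0.004],[0,0,0]],[[-0.11,0,0.004],[0,0,0]],[[-0.15,0,0.004],[0,0,0]],[[-0.19,0,0.004],[0,0,0]],[[-0.23,0,0.004],[0,0,0]],[[-0.27,0,0.004],[0,0,0]],[[-0.31,0,0.004],[0,0,0]],[[-0.345,0,0.004],[0,0,0]],[[-0.37,0,0.004],[0,0,0]]]}}

```text
time_s: 3.37
position: [0.536, 0.064, 0.0219]
tool_rot: [[0.995, 0.097, 0.004], [0.097, -0.995, -0.0], [0.004, 0.001, -1.0]]
ft_force: [0.0, 0.4, 0.0]
grip_width: 0.0001
gripper_force: 0.0
```

Emit:
{"op": "step_arm", "data": {"targets": [[[-0.01,0,0],[0,0,0]],[[-0.02,0,0],[0,0,0]],[[-0.02,0,0],[0,0,0]]]}}

```text
time_s: 3.62
position: [0.5298, 0.0636, 0.0203]
tool_rot: [[0.995, 0.096, 0.001], [0.096, -0.995, -0.0], [0.001, 0.0, -1.0]]
ft_force: [-0.1, -0.1, 0.5]
grip_width: -0.0001
gripper_force: 0.0
```

```bash
cat >> h.py <<'E'
def tiles(d):
    W=world(d); hsv=cv2.cvtColor(d["img"],cv2.COLOR_RGB2HSV).astype(int); H,S=hsv[...,0],hsv[...,1]; z=W[...,2]
    for nm,lo,hi in(("green",45,85),("blue",98,118)):
        m=((H>=lo)&(H<=hi)&(S>80)&(z>.018)&(z<.034)&(W[...,0]>.35)&(W[...,1]<.4)).astype(np.uint8)
        cs,_=cv2.findContours(m,cv2.RETR_EXTERNAL,cv2.CHAIN_APPROX_NONE)
        if not cs: continue
        c=max(cs,key=cv2.contourArea)[:,0]
        P=np.array([px(d,u,v,.026)[:2] for u,v in c]); r=cv2.minAreaRect((P*1000).astype(np.float32))
        q=np.array(r[0])-[548.3,182.6]; print(nm,np.round(r[0],1),np.round(r[1],1),round(r[2],1),"board",round(q@[.9952,.0979],1),round(q@[-.0979,.9952],1))
E
python3 - <<'E'
from h import *
for n,b in(("top",(190,115,360,245)),("side",(215,190,365,310))):
    d=cap(n); print(n); tiles(d); save(d,n+"3.png",4,b)
st()
E
```

```text
top
green [543.8 206.5] [47.9 85.9] 83.8 board -2.1 24.2
side
green [537.4 194.3] [93.2 92.9] 83.4 board -9.7 12.7
blue [564.4  74.6] [96.4 90.8] 84.2 board 5.5 -109.1
3.7167 [0.53   0.0636 0.0198] [[0.995, 0.097, 0.001], [0.097, -0.995, -0.0], [0.001, 0.0, -1.0]] [-5.9 31.3 91.  -0.  57.6 78.6] [-0.5  0.5  0.3] 2.602717471361353e-06 0.0
```

View pics/side3.png

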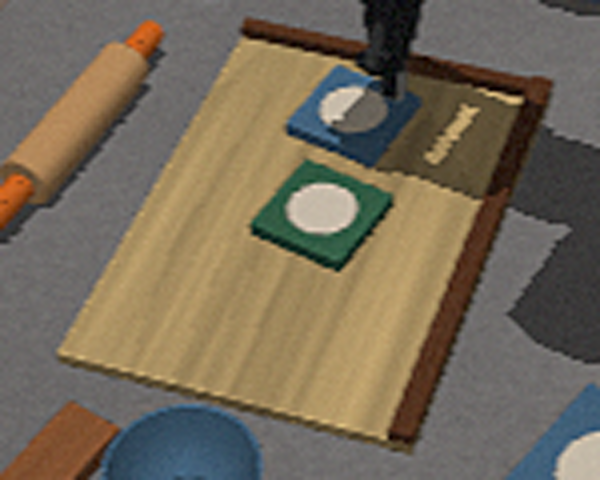

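The side crop shows the blue tile still in its first place. The finger tip is near (393,98), over the tile's near edge, so it passed over the tile. I'll check where the tip really is.

```bash
python3 - <<'E'
from h import *
d=cap("side"); W=world(d)
for z in(.012,.02,.026,.035): print(z,proj(d,[.53,.0636,z]))
m=(np.linalg.norm(W[...,:2]-[.53,.0636],axis=2)<.03)&(d["img"].max(-1)<70)
print(np.sort(W[m][:,2])[[0,5,10,20,40]], W[m][np.argsort(W[m][:,2])[:8]].round(3).tolist())
print(proj(d,[.548-.0,.1826,.012]))
save(d,"tip.png",10,(290,185,350,240))
E
```

```text
0.012 [312.97808213 221.48266328]
0.02 [312.95355755 219.89125704]
0.026 [312.9350635 218.6911732]
0.035 [312.90715925 216.88045948]
[0.01182596 0.01581109 0.01893643 0.0212284  0.02393068] [[0.525, 0.092, 0.012], [0.506, 0.074, 0.013], [0.503, 0.072, 0.013], [0.523, 0.071, 0.014], [0.521, 0.049, 0.015], [0.524, 0.085, 0.016], [0.523, 0.08, 0.017], [0.521, 0.058, 0.018]]
[294.27896595 242.35862405]
```

View pics/tip.png

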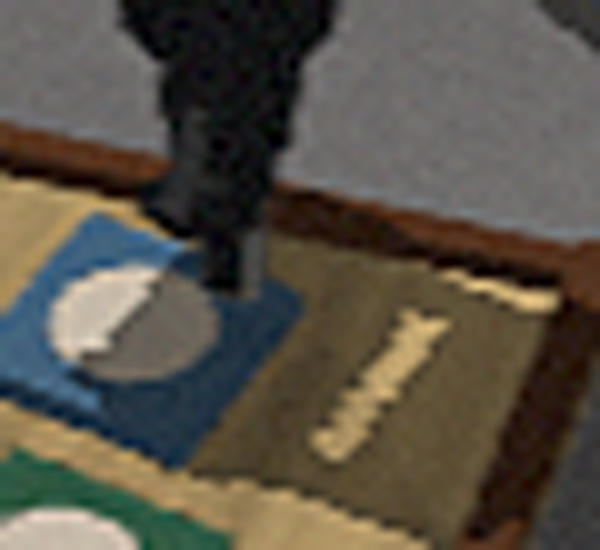

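```bash
python3 - <<'E'
from h import *
d=cap("side"); W=world(d)
for v in range(198,222,2): print(v,[W[v,u].round(3).tolist() for u in(311,313,315)])
d=cap("top"); W=world(d); print(proj(d,[.53,.0636,.02])); tiles(d); save(d,"tip2.png",4,(230,115,390,245)); 
E
```

```text
198 [[0.517, 0.106, 0.164], [0.513, 0.098, 0.16], [0.516, 0.075, 0.14]]
200 [[0.518, 0.103, 0.152], [0.515, 0.094, 0.146], [0.511, 0.086, 0.141]]
202 [[0.529, 0.08, 0.121], [0.522, 0.079, 0.122], [0.513, 0.082, 0.128]]
204 [[0.512, 0.117, 0.148], [0.525, 0.072, 0.106], [0.512, 0.084, 0.121]]
206 [[0.51, 0.122, 0.144], [0.513, 0.098, 0.123], [0.516, 0.075, 0.102]]
208 [[0.513, 0.115, 0.128], [0.513, 0.098, 0.114], [0.518, 0.07, 0.088]]
210 [[0.53, 0.078, 0.081], [0.524, 0.075, 0.081], [0.518, 0.073, 0.081]]
212 [[0.532, 0.075, 0.068], [0.523, 0.079, 0.075], [0.519, 0.07, 0.069]]
214 [[0.534, 0.07, 0.053], [0.524, 0.077, 0.063], [0.519, 0.07, 0.059]]
216 [[0.541, 0.056, 0.028], [0.534, 0.055, 0.03], [0.528, 0.05, 0.028]]
218 [[0.537, 0.065, 0.028], [0.53, 0.062, 0.028], [0.523, 0.062, 0.031]]
220 [[0.533, 0.074, 0.028], [0.529, 0.065, 0.021], [0.521, 0.066, 0.025]]
[312.99547255 186.03100951]
green [543.9 206.8] [47.8 86.1] 84.4 board -2.0 24.6
```

View pics/tip2.png

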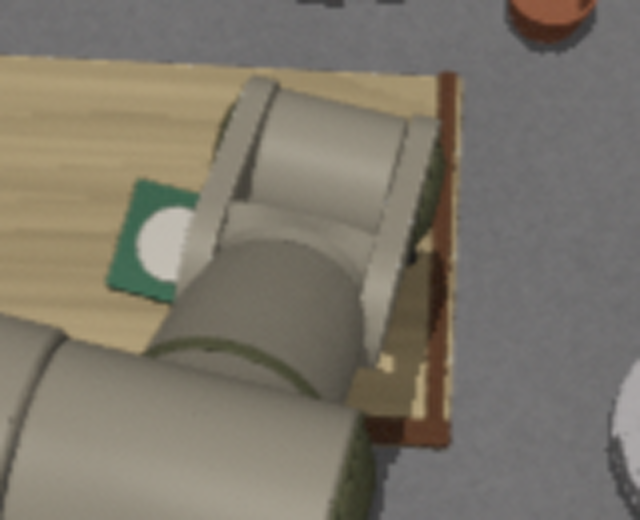

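Emit:
{"op": "step_arm", "data": {"targets": [[[0,0,0.01],[0,0,0]],[[0,0,0.02],[0,0,0]],[[0,0,0.03],[0,0,0]],[[0,0,0.03],[0,0,0]]]}}

```text
time_s: 4.2
position: [0.5291, 0.0637, 0.0097]
tool_rot: [[0.995, 0.097, -0.001], [0.097, -0.995, 0.0], [-0.001, -0.0, -1.0]]
ft_force: [-0.7, 0.1, 0.0]
grip_width: -0.0001
gripper_force: 0.0
```

Emit:
{"op": "step_arm", "data": {"targets": [[[0,0,0.01],[0,0,0]],[[0,0,0.02],[0,0,0]],[[0,0,0.03],[0,0,0]],[[0,0,0.035],[0,0,0]],[[0,0,0.035],[0,0,0]]]}}

```text
time_s: 4.62
position: [0.5293, 0.0637, -0.0004]
tool_rot: [[0.995, 0.096, -0.001], [0.096, -0.995, 0.0], [-0.001, -0.0, -1.0]]
ft_force: [0.5, 0.5, -0.4]
grip_width: -0.0004
gripper_force: 0.0
```

Emit:
{"op": "step_arm", "data": {"targets": [[[0,0,0.007],[0,0,0]],[[0,0,0.014],[0,0,0]],[[0,0,0.02],[0,0,0]],[[0,0,0.02],[0,0,0]]]}}

```text
time_s: 4.95
position: [0.5293, 0.0637, -0.0064]
tool_rot: [[0.995, 0.097, -0.001], [0.097, -0.995, 0.0], [-0.001, -0.0, -1.0]]
ft_force: [-0.0, 0.3, -0.4]
grip_width: -0.0
gripper_force: 0.0
```

```bash
python3 - <<'E'
from h import *
s=st(); print(s["wrist_torque"],s["joint_efforts"])
d=cap("side"); W=world(d); tiles(d)
for v in range(206,232,2): print(v,[W[v,u].round(3).tolist() for u in(311,313,315)],d["img"][v,313])
E
```

```text
4.95 [ 0.5293  0.0637 -0.0064] [[0.995, 0.097, -0.001], [0.097, -0.995, 0.0], [-0.001, -0.0, -1.0]] [-5.9 33.6 92.5  0.  54.  78.6] [-0.   0.3 -0.4] -2.1345152387309954e-05 0.0
[ 0.04531615  0.02076324 -0.04402014] [ 4.20656332e-03 -4.76114237e+01 -1.53547060e+01  1.21248671e-03
 -7.08806911e-02  1.40579985e-06]
green [538.  193.7] [92.7 91.6] 83.8 board -9.2 12.1
blue [563.7  74.5] [94.9 91.8] 84.4 board 4.8 -109.1
206 [[0.523, 0.093, 0.115], [0.515, 0.096, 0.12], [0.517, 0.074, 0.101]] [18 22 20]
208 [[0.52, 0.1, 0.113], [0.523, 0.076, 0.091], [0.513, 0.082, 0.1]] [0 6 9]
210 [[0.51, 0.122, 0.126], [0.523, 0.077, 0.082], [0.516, 0.077, 0.085]] [26 20 23]
212 [[0.51, 0.122, 0.117], [0.512, 0.103, 0.1], [0.515, 0.078, 0.077]] [19 15 19]
214 [[0.516, 0.111, 0.096], [0.512, 0.102, 0.089], [0.52, 0.068, 0.057]] [18 12 22]
216 [[0.53, 0.079, 0.053], [0.523, 0.077, 0.054], [0.518, 0.072, 0.051]] [11 12 10]
218 [[0.53, 0.08, 0.044], [0.523, 0.078, 0.044], [0.519, 0.071, 0.04]] [17 23 23]
220 [[0.534, 0.072, 0.026], [0.527, 0.07, 0.027], [0.519, 0.07, 0.03]] [48 63 70]
222 [[0.53, 0.082, 0.026], [0.523, 0.079, 0.026], [0.523, 0.061, 0.01]] [28 50 62]
224 [[0.524, 0.094, 0.029], [0.522, 0.081, 0.018], [0.519, 0.072, 0.011]] [42 55 63]
226 [[0.524, 0.095, 0.021], [0.521, 0.083, 0.01], [0.515, 0.081, 0.011]] [94 78 53]
228 [[0.527, 0.088, 0.003], [0.517, 0.093, 0.011], [0.511, 0.088, 0.009]] [83 72 52]
230 [[0.519, 0.105, 0.011], [0.513, 0.103, 0.012], [0.507, 0.097, 0.009]] [77 67 45]
```

Emit:
{"op": "step_arm", "data": {"targets": [[[0,0,0.005],[0,0,0]],[[0,0,0.01],[0,0,0]],[[0,0,0.013],[0,0,0]],[[0,0,0.013],[0,0,0]]]}}

```text
time_s: 5.33
position: [0.5293, 0.0637, -0.0101]
tool_rot: [[0.995, 0.097, -0.0], [0.097, -0.995, 0.0], [-0.0, -0.0, -1.0]]
ft_force: [-0.3, -0.7, 0.3]
grip_width: 0.0001
gripper_force: 0.0
```

Emit:
{"op": "step_arm", "data": {"targets": [[[0,0,0.005],[0,0,0]],[[0,0,0.01],[0,0,0]],[[0,0,0.015],[0,0,0]],[[0,0,0.015],[0,0,0]]]}}

```text
time_s: 5.67
position: [0.5297, 0.0636, -0.0107]
tool_rot: [[0.995, 0.097, 0.003], [0.097, -0.995, -0.001], [0.002, 0.001, -1.0]]
ft_force: [-12.9, -0.6, 40.3]
grip_width: -0.0
gripper_force: 20.2
```

```bash
python3 - <<'E'
from h import *
d=cap("side"); tiles(d); save(d,"tip3.png",10,(290,185,350,240)); st()
E
```

```text
green [537.7 194.9] [95.2 92.3] 83.5 board -9.3 13.2
blue [564.4  74.7] [96.1 90.5] 85.1 board 5.5 -109.0
5.7167 [ 0.5298  0.0637 -0.0107] [[0.995, 0.097, 0.003], [0.097, -0.995, -0.001], [0.003, 0.001, -1.0]] [-5.9 34.  92.7 -0.  53.1 78.6] [-12.7   0.3  39.7] 5.135491187615589e-05 20.013335484545678
```

View pics/tip3.png

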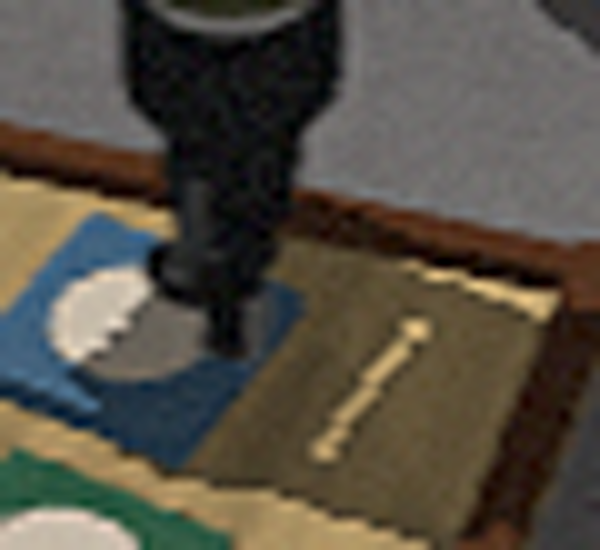

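The tip pressed on the tile at a reported z of about -0.0107, and the tile's top is at 0.026. So the real tip sits 36.5 mm above the reported TCP, and I'll correct for that from here on. Backing off to push again, lower this time.

Emit:
{"op": "step_arm", "data": {"targets": [[[0,0,-0.11],[0,0,0]],[[0.02,0,-0.11],[0,0,0]],[[0.15,0,-0.11],[0,0,0]],[[0.28,0,-0.11],[0,0,0]],[[0.385,0,-0.11],[0,0,0]],[[0.385,0,-0.11],[0,0,0]],[[0.385,0,-0.03],[0,0,0]],[[0.385,0,0.013],[0,0,0]],[[0.385,0,0.013],[0,0,0]],[[0.385,0,0.013],[0,0,0]]]}}

```text
time_s: 6.55
position: [0.644, 0.0749, -0.0187]
tool_rot: [[0.995, 0.097, -0.001], [0.097, -0.995, 0.0], [-0.001, -0.0, -1.0]]
ft_force: [0.5, 0.5, -0.3]
grip_width: -0.0004
gripper_force: 0.0
```

Emit:
{"op": "step_arm", "data": {"targets": [[[-0.04,0,0],[0,0,0]],[[-0.08,0,0],[0,0,0]],[[-0.12,0,0],[0,0,0]],[[-0.16,0,0],[0,0,0]],[[-0.2,0,0],[0,0,0]],[[-0.24,0,0],[0,0,0]],[[-0.28,0,0],[0,0,0]],[[-0.31,0,0],[0,0,0]],[[-0.34,0,0],[0,0,0]],[[-0.36,0,0],[0,0,0]]]}}

```text
time_s: 7.38
position: [0.5373, 0.0643, -0.0169]
tool_rot: [[0.995, 0.096, 0.003], [0.096, -0.995, -0.0], [0.003, 0.0, -1.0]]
ft_force: [3.1, 0.5, 0.5]
grip_width: -0.0001
gripper_force: 1.0
```

```bash
python3 - <<'E'
from h import *
d=cap("side"); tiles(d); st()
E
```

```text
green [538.  194.9] [94.7 92.5] 83.0 board -9.1 13.2
blue [479.4  56.4] [88.1 97.3] 6.9 board -81.0 -118.8
7.4333 [ 0.5364  0.0644 -0.0171] [[0.995, 0.097, 0.002], [0.097, -0.995, -0.0], [0.002, 0.0, -1.0]] [-5.7 35.  91.9  0.  53.  78.7] [ 0.5 -0.   0.1] -3.126623791045919e-05 0.12583625593947545
```

Emit:
{"op": "step_arm", "data": {"targets": [[[-0.01,0,0],[0,0,0]],[[-0.02,0,0],[0,0,0]],[[-0.023,0,0],[0,0,0]],[[-0.023,0,0],[0,0,0]]]}}

```text
time_s: 7.77
position: [0.5306, 0.0637, -0.018]
tool_rot: [[0.995, 0.097, 0.001], [0.097, -0.995, -0.0], [0.001, 0.0, -1.0]]
ft_force: [2.4, 0.3, 1.5]
grip_width: 0.0001
gripper_force: 1.1
```

Emit:
{"op": "step_arm", "data": {"targets": [[[-0.005,0,0],[0,0,0]],[[-0.01,0,0],[0,0,0]],[[-0.01,0,0],[0,0,0]]]}}

```text
time_s: 8.02
position: [0.53, 0.0628, -0.0176]
tool_rot: [[0.995, 0.096, 0.006], [0.096, -0.995, -0.001], [0.006, 0.002, -1.0]]
ft_force: [9.4, -2.3, 0.2]
grip_width: -0.0
gripper_force: 4.6
```

Emit:
{"op": "step_arm", "data": {"targets": [[[0.04,0,0],[0,0,0]],[[0.04,0,-0.13],[0,0,0]],[[0.04,0,-0.13],[0,0,0]],[[-0.06,-0.12,-0.13],[0,0,0]],[[-0.175,-0.257,-0.13],[0,0,0]],[[-0.175,-0.257,-0.13],[0,0,0]],[[-0.175,-0.257,-0.13],[0,0,0]],[[-0.175,-0.257,-0.06],[0,0,0]],[[-0.175,-0.257,0],[0,0,0]],[[-0.175,-0.257,0],[0,0,0]]]}}

```text
time_s: 8.85
position: [0.466, 0.1347, -0.0206]
tool_rot: [[0.995, 0.096, -0.005], [0.096, -0.995, -0.0], [-0.005, -0.0, -1.0]]
ft_force: [-0.6, 0.3, -0.1]
grip_width: -0.0
gripper_force: 0.0
```

Emit:
{"op": "step_arm", "data": {"targets": [[[0,0.02,0],[0,0,0]],[[0,0.04,0],[0,0,0]],[[0,0.06,0],[0,0,0]],[[0,0.08,0],[0,0,0]],[[0,0.1,0],[0,0,0]],[[0,0.12,0],[0,0,0]],[[0,0.135,0],[0,0,0]],[[0,0.145,0],[0,0,0]],[[0,0.145,0],[0,0,0]]]}}

```text
time_s: 9.6
position: [0.4719, 0.0913, -0.0181]
tool_rot: [[0.995, 0.096, 0.001], [0.096, -0.995, -0.0], [0.001, 0.0, -1.0]]
ft_force: [-0.6, 0.2, 0.5]
grip_width: -0.0001
gripper_force: 0.2
```

```bash
python3 - <<'E'
from h import *
d=cap("side"); tiles(d); st()
E
```

```text
green [538.4 195.3] [95.8 92. ] 83.6 board -8.6 13.6
blue [451.1  39. ] [45.9 95.6] 6.6 board -110.8 -133.4
9.65 [ 0.4716  0.0915 -0.0182] [[0.995, 0.096, 0.0], [0.096, -0.995, -0.0], [0.0, 0.0, -1.0]] [ -3.2  31.2 101.6  -0.   47.3  81.3] [-0.2 -0.5  1.3] -0.0002138911855398176 2.5243629062088324e-09
```

Emit:
{"op": "step_arm", "data": {"targets": [[[0,0.007,0],[0,0,0]],[[0,0.014,0],[0,0,0]],[[0,0.017,0],[0,0,0]],[[0,0.017,0],[0,0,0]]]}}

```text
time_s: 9.98
position: [0.472, 0.0867, -0.0183]
tool_rot: [[0.995, 0.097, -0.0], [0.097, -0.995, -0.0], [-0.0, -0.0, -1.0]]
ft_force: [1.1, 0.3, -0.1]
grip_width: -0.0002
gripper_force: 0.6
```

Emit:
{"op": "step_arm", "data": {"targets": [[[0,0.007,0],[0,0,0]],[[0,0.014,0],[0,0,0]],[[0,0.017,0],[0,0,0]],[[0,0.017,0],[0,0,0]]]}}

```text
time_s: 10.32
position: [0.4723, 0.0834, -0.0183]
tool_rot: [[0.995, 0.095, -0.0], [0.095, -0.995, 0.003], [0.0, -0.003, -1.0]]
ft_force: [0.6, 15.8, 1.6]
grip_width: -0.0004
gripper_force: 7.4
```

Emit:
{"op": "step_arm", "data": {"targets": [[[0,-0.03,0],[0,0,0]],[[0,-0.03,-0.13],[0,0,0]],[[0,-0.05,-0.15],[0,0,0]],[[0.14,-0.1,-0.15],[0,0,0]],[[0.28,-0.18,-0.15],[0,0,0]],[[0.42,-0.26,-0.15],[0,0,0]],[[0.553,-0.345,-0.15],[0,0,0]],[[0.553,-0.345,-0.15],[0,0,0]],[[0.553,-0.345,-0.1],[0,0,0]],[[0.553,-0.345,-0.1],[0,0,0]]]}}

```text
time_s: 11.15
position: [0.6268, 0.2012, 0.0089]
tool_rot: [[0.995, 0.098, -0.004], [0.098, -0.995, -0.001], [-0.004, 0.001, -1.0]]
ft_force: [-0.4, -0.6, -0.8]
grip_width: 0.0001
gripper_force: 0.0
```

Emit:
{"op": "step_arm", "data": {"targets": [[[0,0,0.07],[0,0,0]],[[0,0,0.1],[0,0,0]],[[0,0,0.1],[0,0,0]]]}}

```text
time_s: 11.4
position: [0.6259, 0.2, -0.0202]
tool_rot: [[0.995, 0.096, -0.005], [0.096, -0.995, -0.001], [-0.005, 0.0, -1.0]]
ft_force: [-0.1, 0.3, -0.3]
grip_width: 0.0001
gripper_force: 0.0
```

```bash
python3 - <<'E'
from h import *
for n in("side","top"): d=cap(n); tiles(d)
st()
E
```

```text
green [538.3 195.7] [96.4 92.8] 83.0 board -8.7 14.0
blue [472.9  36.7] [87.5 98.9] 5.5 board -89.3 -137.9
green [553.4 158.6] [29.6 60.5] 85.5 board 2.7 -24.4
blue [476.2  27.8] [85.8 85.9] 5.4 board -86.9 -147.0
11.5 [ 0.6275  0.2003 -0.0178] [[0.995, 0.096, -0.0], [0.096, -0.995, -0.0], [-0.0, 0.0, -1.0]] [ 7.4 44.  70.8 -0.  65.3 91.9] [0.3 0.5 0.8] 4.6306480568855726e-05 0.0
```

Emit:
{"op": "step_arm", "data": {"targets": [[[-0.04,0,0],[0,0,0]],[[-0.08,0,0],[0,0,0]],[[-0.12,0,0],[0,0,0]],[[-0.16,0,0],[0,0,0]],[[-0.2,0,0],[0,0,0]],[[-0.24,0,0],[0,0,0]],[[-0.28,0,0],[0,0,0]],[[-0.31,0,0],[0,0,0]],[[-0.34,0,0],[0,0,0]],[[-0.355,0,0],[0,0,0]]]}}

```text
time_s: 12.33
position: [0.5218, 0.1904, -0.0169]
tool_rot: [[0.995, 0.096, 0.002], [0.096, -0.995, 0.0], [0.002, -0.0, -1.0]]
ft_force: [1.5, 0.2, -0.1]
grip_width: -0.0001
gripper_force: 0.9
```

Emit:
{"op": "step_arm", "data": {"targets": [[[-0.008,0,0],[0,0,0]],[[-0.016,0,0],[0,0,0]],[[-0.02,0,0],[0,0,0]],[[-0.02,0,0],[0,0,0]]]}}

```text
time_s: 12.67
position: [0.5188, 0.1899, -0.017]
tool_rot: [[0.995, 0.096, 0.007], [0.096, -0.995, 0.001], [0.007, 0.0, -1.0]]
ft_force: [7.6, -0.7, 1.7]
grip_width: 0.0001
gripper_force: 3.6
```

Emit:
{"op": "step_arm", "data": {"targets": [[[-0.007,0,0],[0,0,0]],[[-0.007,0,0],[0,0,0]],[[0.04,0,0],[0,0,0]],[[0.04,0,-0.13],[0,0,0]],[[0.04,0,-0.13],[0,0,0]],[[-0.07,-0.13,-0.13],[0,0,0]],[[-0.18,-0.25,-0.13],[0,0,0]],[[-0.18,-0.25,-0.13],[0,0,0]],[[-0.18,-0.25,-0.06],[0,0,0]],[[-0.18,-0.25,0],[0,0,0]]]}}

```text
time_s: 13.5
position: [0.4544, 0.2604, -0.0178]
tool_rot: [[0.995, 0.099, 0.002], [0.099, -0.995, 0.001], [0.002, -0.0, -1.0]]
ft_force: [-0.2, 0.1, -1.2]
grip_width: -0.0001
gripper_force: 0.0
```

```bash
python3 - <<'E'
from h import *
for n in("side","top"): d=cap(n); tiles(d)
st()
E
```

```text
green [439.2 171.5] [42.  96.8] 8.6 board -109.7 -0.4
blue [437.3  57.8] [67.5 30.9] 60.4 board -122.6 -113.3
green [464.6 167.2] [85.  83.3] 9.1 board -84.8 -7.1
blue [476.1  27.8] [86.  85.9] 5.2 board -87.0 -147.0
13.6 [ 0.4533  0.259  -0.0199] [[0.995, 0.097, -0.004], [0.097, -0.995, -0.001], [-0.004, 0.001, -1.0]] [ 16.7  34.1  94.7  -0.   51.4 101.2] [ 0.4 -0.   0.6] 0.0002099267220862795 0.0
```

Emit:
{"op": "step_arm", "data": {"targets": [[[0,0.05,0],[0,0,0]],[[0,0.09,0],[0,0,0]],[[0,0.12,0],[0,0,0]],[[0,0.15,0],[0,0,0]],[[0,0.18,0],[0,0,0]],[[0,0.21,0],[0,0,0]],[[0,0.235,0],[0,0,0]],[[0,0.26,0],[0,0,0]],[[0,0.275,0],[0,0,0]],[[0,0.28,0],[0,0,0]]]}}

```text
time_s: 14.43
position: [0.4639, 0.1753, -0.0171]
tool_rot: [[0.995, 0.095, 0.002], [0.095, -0.995, 0.001], [0.003, -0.001, -1.0]]
ft_force: [-0.6, 6.0, 7.3]
grip_width: 0.0003
gripper_force: 4.6
```

Emit:
{"op": "step_arm", "data": {"targets": [[[0,0.007,0],[0,0,0]],[[0,0.014,0],[0,0,0]],[[0,0.02,0],[0,0,0]],[[0,0.02,0],[0,0,0]]]}}

```text
time_s: 14.77
position: [0.4649, 0.1702, -0.0171]
tool_rot: [[0.995, 0.095, 0.004], [0.095, -0.995, 0.002], [0.004, -0.002, -1.0]]
ft_force: [1.9, 8.2, 4.8]
grip_width: 0.0004
gripper_force: 7.1
```

Emit:
{"op": "step_arm", "data": {"targets": [[[0,0.007,0],[0,0,0]],[[0,-0.04,0],[0,0,0]],[[0,-0.04,-0.13],[0,0,0]],[[0,-0.04,-0.13],[0,0,0]],[[0,-0.2,-0.2],[0,0,0]],[[0,-0.36,-0.25],[0,0,0]],[[0,-0.36,-0.25],[0,0,0]]]}}

```text
time_s: 15.35
position: [0.4536, 0.2797, 0.0591]
tool_rot: [[0.995, 0.097, 0.004], [0.097, -0.995, 0.002], [0.004, -0.001, -1.0]]
ft_force: [-0.5, -0.5, 0.3]
grip_width: 0.0002
gripper_force: 0.0
```

```bash
python3 - <<'E'
from h import *
for n in("side","top"): d=cap(n); tiles(d); save(d,n+"4.png",4,(190,115,360,245))
st()
E
```

```text
green [456.4 124.5] [66.6 97.9] 5.9 board -97.1 -48.9
blue [471.3  31.2] [83.2 88.4] 5.6 board -91.4 -143.1
green [471.4 118.5] [84.5 83.4] 8.3 board -82.8 -56.2
blue [476.   29.2] [85.8 87.8] 5.4 board -86.9 -145.6
15.45 [0.4535 0.2793 0.0584] [[0.995, 0.099, 0.004], [0.099, -0.995, 0.001], [0.004, -0.001, -1.0]] [ 18.9  28.1  89.    0.   62.7 103.2] [ 1.4 -0.4 -0.6] 2.493809938167643e-05 0.0
```

View pics/top4.png

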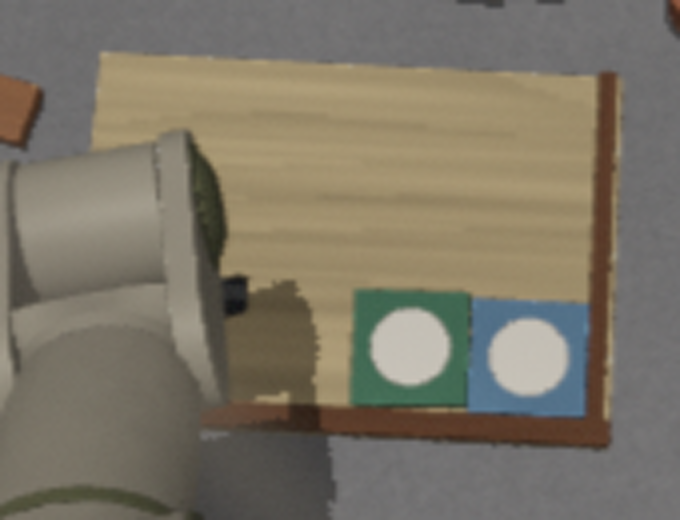

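The top crop shows green seated on blue, but about 3° askew and a few mm off the fence (gap near (440,408)). A second nudge towards the fence should square it.

Emit:
{"op": "step_arm", "data": {"targets": [[[0.08,0.1,0],[0,0,0]],[[0.16,0.2,0],[0,0,0]],[[0.267,0.3,0],[0,0,0]],[[0.267,0.43,0.05],[0,0,0]],[[0.267,0.55,0.12],[0,0,0]],[[0.267,0.592,0.15],[0,0,0]],[[0.267,0.592,0.2],[0,0,0]],[[0.267,0.592,0.255],[0,0,0]],[[0.267,0.592,0.255],[0,0,0]],[[0.267,0.592,0.255],[0,0,0]]]}}

```text
time_s: 16.28
position: [0.5494, 0.1071, -0.02]
tool_rot: [[0.995, 0.096, -0.002], [0.096, -0.995, -0.0], [-0.002, 0.0, -1.0]]
ft_force: [-0.2, -0.6, 1.4]
grip_width: -0.0002
gripper_force: 0.0
```

Emit:
{"op": "step_arm", "data": {"targets": [[[-0.02,0,0],[0,0,0]],[[-0.035,0,0],[0,0,0]],[[-0.05,0,0],[0,0,0]],[[-0.065,0,0],[0,0,0]],[[-0.08,0,0],[0,0,0]],[[-0.085,0,0],[0,0,0]],[[-0.09,0,0],[0,0,0]],[[-0.09,0,0],[0,0,0]]]}}

```text
time_s: 16.95
position: [0.5249, 0.1056, -0.0191]
tool_rot: [[0.995, 0.096, 0.005], [0.096, -0.995, 0.0], [0.005, 0.0, -1.0]]
ft_force: [5.9, 1.0, -1.5]
grip_width: 0.0003
gripper_force: 3.0
```

Emit:
{"op": "step_arm", "data": {"targets": [[[0.04,0,0],[0,0,0]],[[0.04,0,-0.13],[0,0,0]],[[0.04,0,-0.26],[0,0,0]],[[0.04,0.1,-0.38],[0,0,0]],[[0.04,0.22,-0.47],[0,0,0]],[[0.0,0.35,-0.47],[0,0,0]],[[-0.04,0.48,-0.47],[0,0,0]],[[-0.08,0.61,-0.47],[0,0,0]],[[-0.1,0.74,-0.47],[0,0,0]],[[-0.1,0.87,-0.47],[0,0,0]]], "jaw": 50}}

```text
time_s: 17.78
position: [0.5167, -0.1587, 0.1214]
tool_rot: [[0.995, 0.096, -0.001], [0.096, -0.995, 0.001], [-0.001, -0.001, -1.0]]
ft_force: [1.4, -0.3, 0.3]
grip_width: 0.0499
gripper_force: 0.0
```

```bash
python3 - <<'E'
from h import *
for n in("side","top"): d=cap(n); tiles(d)
st()
E
```

```text
green [464.6 125.9] [87.7 97.4] 5.3 board -88.8 -48.2
blue [473.3  31.7] [87.5 89.8] 5.5 board -89.4 -142.8
green [504.7  96.7] [55.5 28.5] 58.6 board -51.8 -81.3
blue [476.7  28.1] [87.1 86.3] 7.8 board -86.4 -146.8
17.8833 [ 0.5182 -0.1622  0.121 ] [[0.996, 0.091, 0.0], [0.091, -0.996, -0.001], [0.0, 0.001, -1.0]] [-29.9  24.8  82.4  -0.1  72.7  54.9] [0.1 0.1 0.8] 0.05015684657186031 0.0
```

Emit:
{"op": "step_arm", "data": {"targets": [[[-0.08,0.09,0],[0,0,0.1]],[[-0.18,0.19,0],[0,0,0.2]],[[-0.249,0.261,0],[0,0,0.24]],[[-0.249,0.261,0],[0,0,0.24]],[[-0.249,0.261,0],[0,0,0.24]],[[-0.249,0.261,0],[0,0,0.24]]]}}

```text
time_s: 18.38
position: [0.4517, -0.2415, 0.1212]
tool_rot: [[0.996, -0.091, -0.0], [-0.091, -0.996, 0.001], [-0.0, -0.001, -1.0]]
ft_force: [-0.0, 1.3, -0.1]
grip_width: 0.0497
gripper_force: 0.0
```

```bash
python3 - <<'E'
from h import *
st()
d=cap("side"); save(d,"side5.png",7,(310,120,420,215))
E
```

```text
18.3833 [ 0.4517 -0.2415  0.1212] [[0.996, -0.091, -0.0], [-0.091, -0.996, 0.001], [-0.0, -0.001, -1.0]] [-41.4  22.   87.2   0.   70.8  53.8] [-0.   1.3 -0.1] 0.04965699576085916 0.0
```

View pics/side5.png

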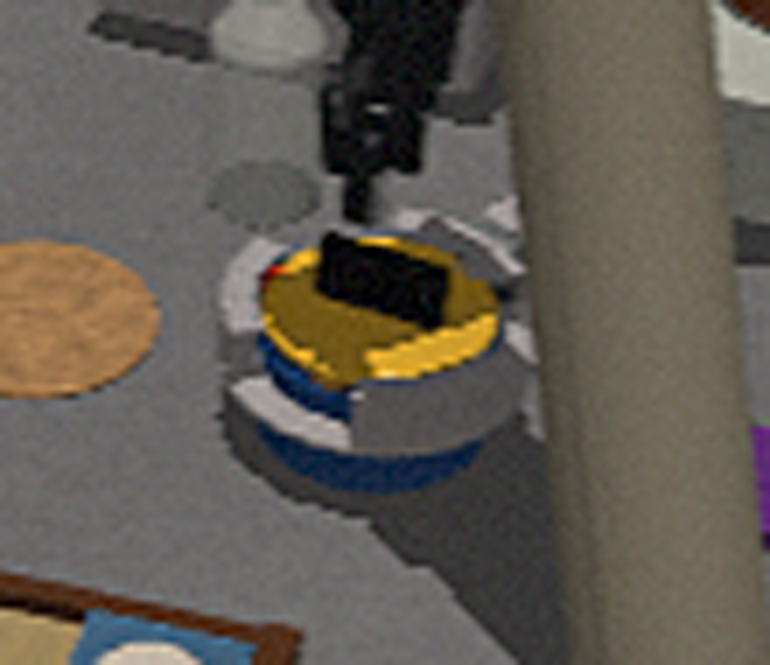

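The crop shows the finger tip at about (357,218), behind the bar, with the bar running from (325,240) to (440,325). I need to confirm which finger this is and where it sits.

```bash
python3 - <<'E'
from h import *
st()
d=cap("side")
for y in (-.2415+.032,-.2415,-.2415-.032):
    for z in (.121,.158,.17): print(round(y,3),z,[(np.round((proj(d,[.4517+dx,y,z])-[310,120])*7)).tolist() for dx in(-.011,.011)])
W=world(d)
for X,Y in((357,205),(357,190),(340,160),(380,160),(400,165),(380,110)): print(X,Y,W[120+Y//7,310+X//7].round(3))
E
```

```text
18.4333 [ 0.452  -0.2413  0.1212] [[0.996, -0.09, -0.0], [-0.09, -0.996, 0.0], [-0.0, -0.0, -1.0]] [-41.4  22.   87.2   0.   70.8  53.8] [-0.5 -0.5  0. ] 0.05012111497859982 0.0
-0.209 0.121 [[373.0, 286.0], [335.0, 276.0]]
-0.209 0.158 [[377.0, 230.0], [339.0, 220.0]]
-0.209 0.17 [[379.0, 212.0], [340.0, 202.0]]
-0.241 0.121 [[393.0, 253.0], [355.0, 243.0]]
-0.241 0.158 [[397.0, 198.0], [359.0, 188.0]]
-0.241 0.17 [[398.0, 179.0], [360.0, 170.0]]
-0.273 0.121 [[412.0, 221.0], [374.0, 212.0]]
-0.273 0.158 [[416.0, 166.0], [378.0, 157.0]]
-0.273 0.17 [[418.0, 148.0], [379.0, 139.0]]
357 205 [ 0.451 -0.202  0.178]
357 190 [ 0.45  -0.198  0.19 ]
340 160 [0.02  1.192 1.227]
380 160 [ 0.441 -0.201  0.212]
400 165 [ 0.448 -0.266  0.164]
380 110 [ 0.548 -0.547 -0.002]
```

Emit:
{"op": "step_arm", "data": {"targets": [[[0,0.019,0.0],[0,0,0]],[[0,0.019,0.08],[0,0,0]],[[0,0.019,0.16],[0,0,0]],[[0,0.019,0.22],[0,0,0]],[[0,0.019,0.24],[0,0,0]],[[0,0.019,0.24],[0,0,0]],[[0,0.019,0.24],[0,0,0]]]}}

```text
time_s: 19.07
position: [0.4515, -0.248, 0.0498]
tool_rot: [[0.996, -0.091, 0.0], [-0.091, -0.996, -0.0], [0.001, 0.0, -1.0]]
ft_force: [0.6, -0.2, -0.2]
grip_width: 0.0499
gripper_force: 0.0
```

Emit:
{"op": "step_arm", "data": {"targets": [[[0,0,0],[0,0,0]],[[0,0,0],[0,0,0]],[[0,0,0],[0,0,0]],[[0,0,0],[0,0,0]],[[0,0,0],[0,0,0]],[[0,0,0],[0,0,0]]], "jaw": 0, "grip_force": 60}}

```text
time_s: 19.57
position: [0.4515, -0.2485, 0.0499]
tool_rot: [[0.996, -0.092, 0.001], [-0.092, -0.996, -0.002], [0.002, 0.001, -1.0]]
ft_force: [-0.5, -1.3, 5.2]
grip_width: 0.0149
gripper_force: 61.1
```

Emit:
{"op": "step_arm", "data": {"targets": [[[0,0,0.01],[0,0,0]],[[0,0,0.02],[0,0,0]],[[0,0,0.024],[0,0,0]],[[0,0,0.024],[0,0,0]],[[0,0,0.024],[0,0,0]]]}}

```text
time_s: 19.98
position: [0.4515, -0.2486, 0.0427]
tool_rot: [[0.996, -0.092, 0.001], [-0.092, -0.996, -0.002], [0.002, 0.001, -1.0]]
ft_force: [-0.3, -1.2, 8.2]
grip_width: 0.015
gripper_force: 61.6
```

Emit:
{"op": "step_arm", "data": {"targets": [[[0,0,0],[0,0,-0.1]],[[0,0,0],[0,0,-0.2]],[[0,0,0],[0,0,-0.3]],[[0,0,0],[0,0,-0.4]],[[0,0,0],[0,0,-0.5]],[[0,0,0],[0,0,-0.6]],[[0,0,0],[0,0,-0.7]],[[0,0,0],[0,0,-0.8]],[[0,0,0],[0,0,-0.86]],[[0,0,0],[0,0,-0.86]]]}}

```text
time_s: 20.82
position: [0.4513, -0.248, 0.0427]
tool_rot: [[0.833, 0.553, 0.001], [0.553, -0.833, -0.0], [0.001, 0.001, -1.0]]
ft_force: [-0.8, 0.5, 9.2]
grip_width: 0.015
gripper_force: 61.7
```

Emit:
{"op": "step_arm", "data": {"targets": [[[0,0,0],[0,0,-0.1]],[[0,0,0],[0,0,-0.2]],[[0,0,0],[0,0,-0.3]],[[0,0,0],[0,0,-0.4]],[[0,0,0],[0,0,-0.5]],[[0,0,0],[0,0,-0.6]],[[0,0,0],[0,0,-0.7]],[[0,0,0],[0,0,-0.8]],[[0,0,0],[0,0,-0.86]],[[0,0,0],[0,0,-0.86]]]}}

```text
time_s: 21.65
position: [0.4513, -0.248, 0.0427]
tool_rot: [[0.304, 0.953, 0.001], [0.953, -0.304, -0.001], [-0.0, 0.001, -1.0]]
ft_force: [-0.7, 0.2, 7.9]
grip_width: 0.0147
gripper_force: 61.6
```

Emit:
{"op": "step_arm", "data": {"targets": [[[0,0,-0.03],[0,0,0]],[[0,0,-0.07],[0,0,0]],[[0,0,-0.12],[0,0,0]],[[0,0,-0.2],[0,0,0]],[[0,0,-0.27],[0,0,0]],[[0,0,-0.27],[0,0,0]]]}}

```text
time_s: 22.15
position: [0.452, -0.2485, 0.1263]
tool_rot: [[0.307, 0.952, 0.004], [0.952, -0.307, -0.003], [-0.002, 0.005, -1.0]]
ft_force: [1.2, -0.8, -2.6]
grip_width: 0.0152
gripper_force: 60.1
```

Emit:
{"op": "step_arm", "data": {"targets": [[[0.03,0.1,0],[0,0,0]],[[0.06,0.2,0],[0,0,0]],[[0.09,0.3,0],[0,0,0]],[[0.12,0.4,0],[0,0,0]],[[0.15,0.5,0],[0,0,0]],[[0.18,0.6,0.05],[0,0,0]],[[0.204,0.681,0.15],[0,0,0]],[[0.204,0.681,0.25],[0,0,0]],[[0.204,0.681,0.35],[0,0,0]],[[0.204,0.681,0.4],[0,0,0]]]}}

```text
time_s: 22.98
position: [0.6616, -0.2503, -0.0039]
tool_rot: [[0.306, 0.952, -0.009], [0.952, -0.306, 0.005], [0.002, -0.01, -1.0]]
ft_force: [-0.2, 0.2, -4.9]
grip_width: 0.0155
gripper_force: 60.3
```

Emit:
{"op": "step_arm", "data": {"targets": [[[0,0,0.03],[0,0,0]],[[0,0,0.05],[0,0,0]],[[0,0,0.07],[0,0,0]],[[0,0,0.083],[0,0,0]],[[0,0,0.083],[0,0,0]]]}}

```text
time_s: 23.4
position: [0.6646, -0.2526, -0.02]
tool_rot: [[0.307, 0.952, 0.002], [0.952, -0.307, -0.001], [-0.0, 0.002, -1.0]]
ft_force: [-1.4, 1.4, 2.3]
grip_width: 0.0152
gripper_force: 61.3
```

Emit:
{"op": "step_arm", "data": {"targets": [[[0,0,0],[0,0,0]],[[0,0,0],[0,0,0]],[[0,0,0],[0,0,0]],[[0,0,0],[0,0,0]],[[0,0,0],[0,0,0]],[[0,0,-0.1],[0,0,0]],[[0,0,-0.2],[0,0,0]],[[0,0,-0.33],[0,0,0]],[[0,0,-0.46],[0,0,0]],[[0,0,-0.55],[0,0,0]]], "jaw": 50}}

```text
time_s: 24.23
position: [0.6649, -0.2527, 0.1474]
tool_rot: [[0.307, 0.952, 0.004], [0.952, -0.307, -0.002], [-0.001, 0.004, -1.0]]
ft_force: [0.7, -0.8, 0.9]
grip_width: 0.0501
gripper_force: 0.0
```

```bash
python3 - <<'E'
from h import *
st()
d=cap("side"); tiles(d); np.savez("side6.npz",**d)
a=cap("top"); tiles(a); np.savez("top6.npz",**a)
im=[cv2.resize(x["img"][b[1]:b[3],b[0]:b[2],::-1],None,fx=s,fy=s,interpolation=cv2.INTER_CUBIC) for x,b,s in((d,(310,120,410,220),4),(a,(360,150,460,250),4))]
cv2.imwrite("pics/both6.png",np.hstack(im))
E
```

```text
24.2333 [ 0.6649 -0.2527  0.1474] [[0.307, 0.952, 0.004], [0.952, -0.307, -0.002], [-0.001, 0.004, -1.0]] [-30.3  40.4  48.8   0.   90.6 -12.5] [ 0.7 -0.8  0.9] 0.0501341920451479 0.0
green [464.8 126.1] [87.7 97.6] 5.5 board -88.7 -48.1
blue [475.  32.] [91.2 89.7] 5.0 board -87.7 -142.7
green [478.6 153.3] [54.1 18.7] 5.4 board -72.2 -22.4
blue [ 483.  -290.1] [92.9 23.9] 35.7 board -111.3 -464.1
```

View pics/both6.png

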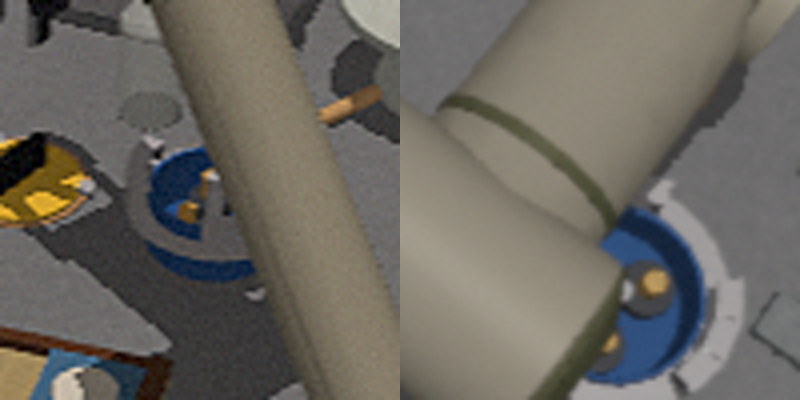

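Emit:
{"op": "step_arm", "data": {"targets": [[[0.1,-0.06,0],[0,0,0]],[[0.2,-0.12,0],[0,0,0]],[[0.31,-0.18,0],[0,0,0]],[[0.42,-0.24,0],[0,0,0]],[[0.53,-0.3,0],[0,0,0]],[[0.64,-0.37,0],[0,0,0]],[[0.75,-0.43,0],[0,0,0]],[[0.85,-0.49,0],[0,0,0]],[[0.886,-0.513,0],[0,0,0]],[[0.886,-0.513,0],[0,0,0]]]}}

```text
time_s: 25.17
position: [0.5982, 0.0507, 0.1427]
tool_rot: [[0.303, 0.953, -0.001], [0.953, -0.303, 0.001], [0.0, -0.001, -1.0]]
ft_force: [0.2, -0.7, 0.8]
grip_width: 0.05
gripper_force: 0.0
```

```bash
python3 - <<'E'
from h import *
st()
d=cap("side"); tiles(d)
a=cap("top"); tiles(a); np.savez("top7.npz",**a); save(a,"top7.png",5.5,(360,130,475,235))
E
```

```text
25.1667 [0.5982 0.0507 0.1427] [[0.303, 0.953, -0.001], [0.953, -0.303, 0.001], [0.0, -0.001, -1.0]] [-6.4 29.1 70.9  0.  80.1 11.2] [ 0.2 -0.7  0.8] 0.049966145353165736 0.0
green [464.6 126.9] [87.7 97.1] 5.5 board -88.7 -47.2
blue [473.4  31.6] [87.5 91. ] 5.5 board -89.4 -142.9
green [ 666.  -227.3] [0. 0.] 0.0 board 77.0 -419.5
blue [477.6  13.1] [86.2 55. ] 4.5 board -86.9 -161.8
```

View pics/top7.png

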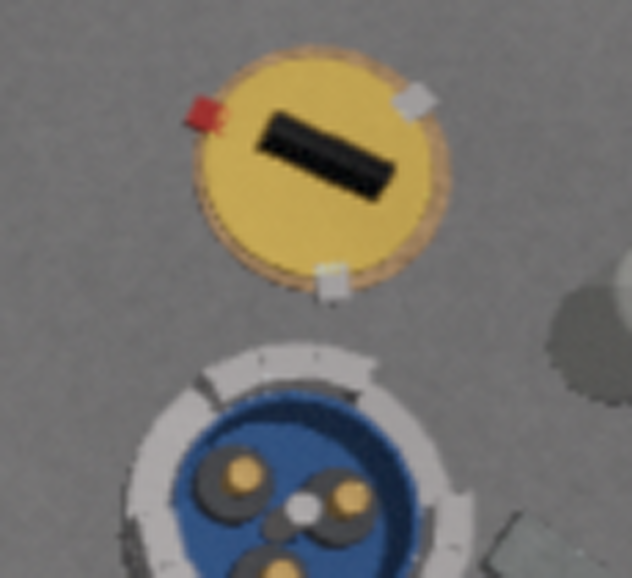

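The cover lies centred on the mat, grip up. Three knobs are visible at (245,473), (352,494) and (282,570), with the plunger at (303,507).

```bash
python3 - <<'E'
from h import *
T=dict(np.load("top7.npz"))
t=lambda X,Y,z:px(T,(X+.5)/5.5-.5+360,(Y+.5)/5.5-.5+130,z)[:2]*1000
print("plunger",t(303,507,.08)); c=np.array([451.3,-248])
for q in((245,473),(352,495),(282,571)):
    p=t(*q,.056); r=p-c; print(p.round(1),np.linalg.norm(r).round(1),np.degrees(np.arctan2(r[1],r[0])).round(1))
for q in((233,484),(337,508)): print("disc",t(*q,.028).round(1))
print("cover disc",t(318,165,.01))
E
```

```text
plunger [ 452.34859698 -247.80483245]
[ 471.  -219.7] 34.5 55.2
[ 467.4 -278.2] 34.2 -62.0
[ 420.7 -244.8] 30.7 174.0
disc [ 469.6 -218.7]
disc [ 464.5 -276.9]
cover disc [ 665.92681602 -251.13335626]
```

Emit:
{"op": "step_arm", "data": {"targets": [[[-0.11,-0.015,0],[0,0,0.05]],[[-0.22,-0.03,0],[0,0,0.1]],[[-0.33,-0.045,0],[0,0,0.15]],[[-0.44,-0.06,0],[0,0,0.2]],[[-0.55,-0.075,0],[0,0,0.25]],[[-0.66,-0.09,0],[0,0,0.3]],[[-0.77,-0.105,0],[0,0,0.364]],[[-0.88,-0.12,0],[0,0,0.364]],[[-0.987,-0.133,0],[0,0,0.364]],[[-0.987,-0.133,0],[0,0,0.364]]]}}

```text
time_s: 26.1
position: [0.4683, -0.2279, 0.1428]
tool_rot: [[0.568, 0.823, -0.001], [0.823, -0.568, -0.002], [-0.002, 0.0, -1.0]]
ft_force: [0.4, -0.2, 0.1]
grip_width: 0.0499
gripper_force: 0.0
```

Emit:
{"op": "step_arm", "data": {"targets": [[[0,0,0.02],[0,0,0]],[[0,0,0.04],[0,0,0]],[[0,0,0.04],[0,0,0]]]}}

```text
time_s: 26.35
position: [0.47, -0.2211, 0.1295]
tool_rot: [[0.563, 0.827, -0.002], [0.827, -0.563, 0.002], [0.0, -0.003, -1.0]]
ft_force: [-0.3, -0.5, 0.1]
grip_width: 0.05
gripper_force: 0.0
```

Emit:
{"op": "step_arm", "data": {"targets": [[[0,0,0.06],[0,0,0]],[[0,0,0.13],[0,0,0]],[[0,0,0.2],[0,0,0]],[[0,0,0.27],[0,0,0]],[[0,0,0.34],[0,0,0]],[[0,0,0.4],[0,0,0]],[[0,0,0.43],[0,0,0]],[[0,0,0.448],[0,0,0]],[[0,0,0.448],[0,0,0]],[[0,0,0.448],[0,0,0]]], "jaw": 40}}

```text
time_s: 27.18
position: [0.4702, -0.2214, -0.0033]
tool_rot: [[0.562, 0.827, -0.001], [0.827, -0.562, 0.0], [-0.0, -0.001, -1.0]]
ft_force: [-5.2, -1.3, -0.8]
grip_width: 0.04
gripper_force: 0.0
```

Emit:
{"op": "step_arm", "data": {"targets": [[[0,0,0],[0,0,0]],[[0,0,0],[0,0,0]],[[0,0,0],[0,0,0]],[[0,0,0],[0,0,0]],[[0,0,0],[0,0,0]]], "jaw": 0, "grip_force": 40}}

```text
time_s: 27.6
position: [0.4711, -0.2218, -0.0027]
tool_rot: [[0.563, 0.827, 0.001], [0.827, -0.563, -0.001], [0.0, 0.002, -1.0]]
ft_force: [0.2, 0.8, 6.1]
grip_width: 0.0162
gripper_force: 39.6
```

Emit:
{"op": "step_arm", "data": {"targets": [[[0,0,-0.03],[0,0,0]],[[0,0,-0.09],[0,0,0]],[[0,0,-0.17],[0,0,0]],[[0,0,-0.25],[0,0,0]],[[0,0,-0.33],[0,0,0]],[[0,0,-0.4],[0,0,0]],[[0,0,-0.4],[0,0,0]],[[0,0,-0.4],[0,0,0]]]}}

```text
time_s: 28.27
position: [0.4705, -0.2218, 0.1171]
tool_rot: [[0.563, 0.827, 0.001], [0.827, -0.563, -0.001], [-0.0, 0.001, -1.0]]
ft_force: [-0.5, 0.1, -2.9]
grip_width: 0.0165
gripper_force: 39.6
```

Emit:
{"op": "step_arm", "data": {"targets": [[[0.07,-0.05,0],[0,0,0]],[[0.17,-0.12,0],[0,0,0]],[[0.28,-0.19,0],[0,0,0]],[[0.39,-0.27,0],[0,0,0]],[[0.5,-0.346,0],[0,0,0]],[[0.61,-0.42,0],[0,0,0]],[[0.72,-0.5,0],[0,0,0]],[[0.83,-0.57,0],[0,0,0]],[[0.9,-0.62,0],[0,0,0]],[[0.934,-0.646,0],[0,0,0]]]}}

```text
time_s: 29.1
position: [0.4664, 0.1219, 0.115]
tool_rot: [[0.56, 0.828, -0.004], [0.828, -0.56, 0.001], [-0.002, -0.003, -1.0]]
ft_force: [-0.5, -0.7, -2.8]
grip_width: 0.0165
gripper_force: 39.5
```

Emit:
{"op": "step_arm", "data": {"targets": [[[0,0,0.0],[0,0,0]],[[0,0,0.06],[0,0,0]],[[0,0,0.13],[0,0,0]],[[0,0,0.2],[0,0,0]],[[0,0,0.25],[0,0,0]],[[0,0,0.25],[0,0,0]]]}}

```text
time_s: 29.6
position: [0.4655, 0.118, 0.0382]
tool_rot: [[0.563, 0.826, -0.008], [0.826, -0.563, -0.0], [-0.005, -0.006, -1.0]]
ft_force: [0.3, -0.6, -3.2]
grip_width: 0.0165
gripper_force: 39.5
```

```bash
python3 - <<'E'
from h import *
st()
d=cap("side"); tiles(d); a=cap("top"); tiles(a); save(d,"side8.png",5,(250,150,350,260))
E
```

```text
29.6 [0.4655 0.118  0.0382] [[0.563, 0.826, -0.008], [0.826, -0.563, -0.0], [-0.005, -0.006, -1.0]] [ 0.1 25.9 98.  -0.  56.6 34.4] [ 0.3 -0.6 -3.2] 0.016459441177798073 39.48697865009308
green [464.7 125. ] [87.8 94.6] 5.2 board -88.8 -49.2
blue [453.5  30.4] [48.7 90.3] 6.6 board -109.2 -142.2
green [ 659.4 -250. ] [0. 0.] 0.0 board 68.2 -441.4
blue [476.1  28.5] [85.8 85.8] 5.4 board -86.9 -146.3
```

View pics/side8.png

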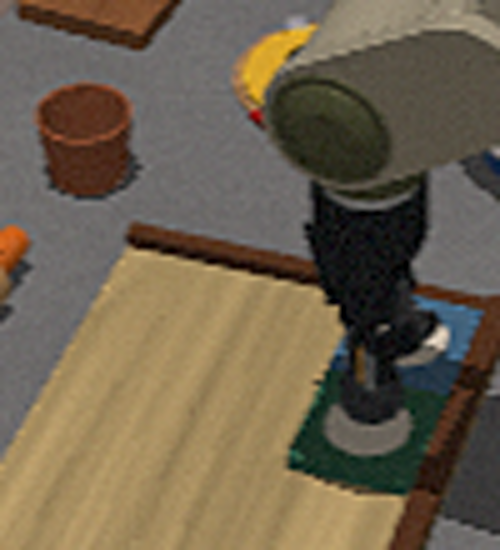

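The crop shows the weight held upright just above the middle of the green tile. I've now viewed 15 pictures, one over the limit of 14, so I'll rely on numbers only from here.

Emit:
{"op": "step_arm", "data": {"targets": [[[0,0,0.03],[0,0,0]],[[0,0,0.05],[0,0,0]],[[0,0,0.068],[0,0,0]],[[0,0,0.08],[0,0,0]],[[0,0,0.08],[0,0,0]],[[0,0,0.08],[0,0,0]]]}}

```text
time_s: 30.2
position: [0.468, 0.119, 0.0177]
tool_rot: [[0.563, 0.827, 0.0], [0.827, -0.563, -0.0], [0.0, 0.0, -1.0]]
ft_force: [-0.3, -0.5, -2.8]
grip_width: 0.0164
gripper_force: 39.5
```

Emit:
{"op": "step_arm", "data": {"targets": [[[0,0,0.004],[0,0,0]],[[0,0,0.007],[0,0,0]],[[0,0,0.007],[0,0,0]]]}}

```text
time_s: 30.45
position: [0.4681, 0.1191, 0.0172]
tool_rot: [[0.562, 0.827, 0.002], [0.827, -0.562, 0.0], [0.001, 0.001, -1.0]]
ft_force: [-5.0, 0.3, 17.5]
grip_width: 0.0166
gripper_force: 41.6
```

Touched down; now release and lift. Only the knob lies between the pads, so the lift is straight up.

Emit:
{"op": "step_arm", "data": {"targets": [[[0,0,-0.006],[0,0,0]],[[0,0,-0.006],[0,0,0]],[[0,0,-0.006],[0,0,0]],[[0,0,-0.006],[0,0,0]],[[0,0,-0.006],[0,0,0]],[[0,0,-0.08],[0,0,0]],[[0,0,-0.17],[0,0,0]],[[0,0,-0.27],[0,0,0]],[[0,0,-0.37],[0,0,0]],[[0,0,-0.37],[0,0,0]]], "jaw": 40}}

```text
time_s: 31.28
position: [0.4705, 0.1191, 0.1315]
tool_rot: [[0.562, 0.827, 0.009], [0.827, -0.562, 0.0], [0.005, 0.008, -1.0]]
ft_force: [0.5, -0.7, -0.9]
grip_width: 0.04
gripper_force: 0.0
```

Emit:
{"op": "step_arm", "data": {"targets": [[[-0.09,0.06,0],[0,0,-0.1]],[[-0.19,0.13,0],[0,0,-0.2]],[[-0.3,0.2,0],[0,0,-0.3]],[[-0.4,0.27,0],[0,0,-0.4]],[[-0.5,0.34,0],[0,0,-0.5]],[[-0.607,0.412,0],[0,0,-0.6]],[[-0.607,0.412,0],[0,0,-0.69]],[[-0.607,0.412,0],[0,0,-0.69]]]}}

```text
time_s: 31.95
position: [0.4674, -0.1029, 0.126]
tool_rot: [[0.057, 0.998, -0.001], [0.998, -0.057, 0.0], [0.0, -0.001, -1.0]]
ft_force: [-0.4, 1.0, 0.8]
grip_width: 0.04
gripper_force: 0.0
```

Emit:
{"op": "step_arm", "data": {"targets": [[[-0.1,0.005,0],[0,0,-0.1]],[[-0.2,0.01,0],[0,0,-0.2]],[[-0.3,0.015,0],[0,0,-0.3]],[[-0.4,0.02,0],[0,0,-0.4]],[[-0.5,0.025,0],[0,0,-0.5]],[[-0.581,0.03,0],[0,0,-0.6]],[[-0.581,0.03,0],[0,0,-0.695]],[[-0.581,0.03,0],[0,0,-0.695]],[[-0.581,0.03,0],[0,0,-0.695]],[[-0.581,0.03,0],[0,0,-0.695]]]}}

```text
time_s: 32.78
position: [0.4671, -0.2744, 0.1265]
tool_rot: [[-0.469, 0.883, -0.0], [0.883, 0.469, 0.001], [0.001, -0.0, -1.0]]
ft_force: [-0.3, 0.7, 0.1]
grip_width: 0.04
gripper_force: 0.0
```

```bash
python3 - <<'E'
from h import *
st()
d=cap("side"); tiles(d); a=cap("top"); tiles(a)
for n,x in(("side",d),("top",a)):
    W=world(x); hsv=cv2.cvtColor(x["img"],cv2.COLOR_RGB2HSV).astype(int)
    m=(W[...,2]>.06)&(W[...,2]<.085)&(W[...,0]>.42)&(W[...,0]<.52)&(W[...,1]>.08)&(W[...,1]<.16)
    print(n,m.sum(),np.median(W[m],0) if m.any() else 0)
E
```

```text
32.7833 [ 0.4671 -0.2744  0.1265] [[-0.469, 0.883, -0.0], [0.883, 0.469, 0.001], [0.001, -0.0, -1.0]] [-43.   24.4  82.1   0.   73.5 -71. ] [-0.3  0.7  0.1] 0.04002660898568785 0.0
green [464.9 125.6] [87.7 96.5] 5.7 board -88.6 -48.5
blue [474.9  31.9] [90.5 89.9] 5.6 board -87.8 -142.8
green [485. 156.] [31. 68.] 60.0 board -65.6 -20.3
side 37 [0.46362135 0.12439894 0.07176217]
top 0 0
```

Emit:
{"op": "step_arm", "data": {"targets": [[[0,0,0.06],[0,0,0]],[[0,0,0.12],[0,0,0]],[[0,0,0.15],[0,0,0]],[[0,0,0.15],[0,0,0]]]}}

```text
time_s: 33.22
position: [0.4663, -0.2745, 0.08]
tool_rot: [[-0.471, 0.882, -0.003], [0.882, 0.471, 0.003], [0.003, -0.001, -1.0]]
ft_force: [0.1, 0.3, -1.2]
grip_width: 0.0398
gripper_force: 0.0
```

Emit:
{"op": "step_arm", "data": {"targets": [[[-0.0075,-0.004,0.06],[0,0,0]],[[-0.0075,-0.004,0.12],[0,0,0]],[[-0.0075,-0.004,0.18],[0,0,0]],[[-0.0075,-0.004,0.23],[0,0,0]],[[-0.0075,-0.004,0.26],[0,0,0]],[[-0.0075,-0.004,0.28],[0,0,0]],[[-0.0075,-0.004,0.28],[0,0,0]]]}}

```text
time_s: 33.8
position: [0.4668, -0.278, -0.0027]
tool_rot: [[-0.471, 0.882, -0.001], [0.882, 0.471, 0.001], [0.001, -0.0, -1.0]]
ft_force: [-1.3, 0.2, -1.0]
grip_width: 0.0402
gripper_force: 0.0
```

Emit:
{"op": "step_arm", "data": {"targets": [[[0,0,0],[0,0,0]],[[0,0,0],[0,0,0]],[[0,0,0],[0,0,0]],[[0,0,0],[0,0,0]],[[0,0,0],[0,0,0]]], "jaw": 0}}

```text
time_s: 34.22
position: [0.4674, -0.2787, -0.0015]
tool_rot: [[-0.471, 0.882, 0.001], [0.882, 0.471, -0.001], [-0.002, 0.001, -1.0]]
ft_force: [-1.3, 0.2, 4.9]
grip_width: 0.0164
gripper_force: 40.2
```

Emit:
{"op": "step_arm", "data": {"targets": [[[0,0,-0.03],[0,0,0]],[[0,0,-0.09],[0,0,0]],[[0,0,-0.17],[0,0,0]],[[0,0,-0.25],[0,0,0]],[[0,0,-0.33],[0,0,0]],[[0,0,-0.4],[0,0,0]],[[0,0,-0.4],[0,0,0]],[[0,0,-0.4],[0,0,0]]]}}

```text
time_s: 34.88
position: [0.467, -0.2781, 0.118]
tool_rot: [[-0.471, 0.882, 0.001], [0.882, 0.471, -0.001], [-0.001, 0.0, -1.0]]
ft_force: [-0.5, 1.8, -3.0]
grip_width: 0.0163
gripper_force: 39.5
```

Emit:
{"op": "step_arm", "data": {"targets": [[[0.07,0.04,0],[0,0,0]],[[0.17,0.1,0],[0,0,0]],[[0.28,0.16,0],[0,0,0]],[[0.39,0.22,0],[0,0,0]],[[0.5,0.29,0],[0,0,0]],[[0.61,0.35,0],[0,0,0]],[[0.72,0.41,0],[0,0,0]],[[0.82,0.47,0],[0,0,0]],[[0.87,0.5,0],[0,0,0]],[[0.888,0.51,0],[0,0,0]]]}}

```text
time_s: 35.72
position: [0.4752, 0.0317, 0.1161]
tool_rot: [[-0.474, 0.881, -0.003], [0.881, 0.474, 0.001], [0.003, -0.002, -1.0]]
ft_force: [0.3, 0.5, -2.1]
grip_width: 0.0164
gripper_force: 39.5
```

Emit:
{"op": "step_arm", "data": {"targets": [[[0,0,0.0],[0,0,0]],[[0,0,0.06],[0,0,0]],[[0,0,0.13],[0,0,0]],[[0,0,0.2],[0,0,0]],[[0,0,0.25],[0,0,0]],[[0,0,0.28],[0,0,0]],[[0,0,0.28],[0,0,0]]]}}

```text
time_s: 36.3
position: [0.4754, 0.0279, 0.0317]
tool_rot: [[-0.47, 0.883, -0.004], [0.883, 0.47, 0.001], [0.002, -0.003, -1.0]]
ft_force: [-0.8, 0.6, -2.1]
grip_width: 0.0163
gripper_force: 39.6
```

Emit:
{"op": "step_arm", "data": {"targets": [[[0,0,0.02],[0,0,0]],[[0,0,0.035],[0,0,0]],[[0,0,0.045],[0,0,0]],[[0,0,0.05],[0,0,0]],[[0,0,0.05],[0,0,0]],[[0,0,0.05],[0,0,0]]]}}

```text
time_s: 36.8
position: [0.4767, 0.0288, 0.0189]
tool_rot: [[-0.471, 0.882, 0.001], [0.882, 0.471, -0.0], [-0.0, 0.001, -1.0]]
ft_force: [0.1, -0.3, -2.5]
grip_width: 0.0163
gripper_force: 39.5
```

Emit:
{"op": "step_arm", "data": {"targets": [[[0,0,0.004],[0,0,0]],[[0,0,0.006],[0,0,0]],[[0,0,0.006],[0,0,0]]]}}

```text
time_s: 37.05
position: [0.4768, 0.0288, 0.0184]
tool_rot: [[-0.471, 0.882, 0.002], [0.882, 0.471, -0.001], [-0.001, 0.001, -1.0]]
ft_force: [-5.9, -0.8, 16.3]
grip_width: 0.0163
gripper_force: 41.4
```

Emit:
{"op": "step_arm", "data": {"targets": [[[0,0,-0.005],[0,0,0]],[[0,0,-0.005],[0,0,0]],[[0,0,-0.005],[0,0,0]],[[0,0,-0.005],[0,0,0]],[[0,0,-0.005],[0,0,0]],[[0,0,-0.08],[0,0,0]],[[0,0,-0.17],[0,0,0]],[[0,0,-0.27],[0,0,0]],[[0,0,-0.37],[0,0,0]],[[0,0,-0.37],[0,0,0]]], "jaw": 40}}

```text
time_s: 37.88
position: [0.479, 0.0285, 0.1327]
tool_rot: [[-0.471, 0.882, 0.009], [0.882, 0.471, -0.002], [-0.006, 0.007, -1.0]]
ft_force: [0.7, 0.3, 0.7]
grip_width: 0.04
gripper_force: 0.0
```

Emit:
{"op": "step_arm", "data": {"targets": [[[-0.1,0.01,0],[0,0,0.1]],[[-0.2,0.02,0],[0,0,0.2]],[[-0.3,0.03,0],[0,0,0.3]],[[-0.4,0.04,0],[0,0,0.4]],[[-0.5,0.05,0],[0,0,0.5]],[[-0.561,0.055,0],[0,0,0.5]],[[-0.561,0.055,0],[0,0,0.5]],[[-0.561,0.055,0],[0,0,0.5]]]}}

```text
time_s: 38.55
position: [0.5701, -0.1123, 0.1268]
tool_rot: [[-0.096, 0.995, -0.001], [0.995, 0.096, 0.001], [0.001, -0.001, -1.0]]
ft_force: [-0.4, 0.4, 0.3]
grip_width: 0.0398
gripper_force: 0.0
```

```bash
python3 - <<'E'
from h import *
s=st(); R=np.array(s["tool_rot"]); p=np.array(s["position"])
print("frac",R.T@(np.array([.6646,-.2526,.1])-p)/.3, "yaw",np.degrees(np.arctan2(R[1,0],R[0,0])))
d=cap("side"); tiles(d); W=world(d)
for nm,y0,y1 in(("g",.08,.17),("b",-.02,.07)):
    m=(W[...,2]>.05)&(W[...,2]<.085)&(W[...,0]>.42)&(W[...,0]<.53)&(W[...,1]>y0)&(W[...,1]<y1); print(nm,m.sum(),np.median(W[m],0) if m.any() else 0)
E
```

```text
38.55 [ 0.5701 -0.1123  0.1268] [[-0.096, 0.995, -0.001], [0.995, 0.096, 0.001], [0.001, -0.001, -1.0]] [-22.8  28.1  75.6   0.   76.4 -28.3] [-0.4  0.4  0.3] 0.03975770350002002 0.0
frac [-0.49605925  0.2684201   0.08871637] yaw 95.53259951870756
green [464.9 125.3] [87.7 95.8] 5.7 board -88.6 -48.9
blue [473.3  31.9] [87.5 89.4] 5.5 board -89.4 -142.6
g 48 [0.46381193 0.12528916 0.06761298]
b 44 [0.47115285 0.0364825  0.06415912]
```

Emit:
{"op": "step_arm", "data": {"targets": [[[-0.1,0.05,0],[0,0,0.1]],[[-0.2,0.1,0],[0,0,0.2]],[[-0.3,0.16,0],[0,0,0.3]],[[-0.4,0.21,0],[0,0,0.4]],[[-0.496,0.268,0],[0,0,0.518]],[[-0.496,0.268,0],[0,0,0.518]],[[-0.496,0.268,0],[0,0,0.518]],[[-0.496,0.268,0.08],[0,0,0.518]],[[-0.496,0.268,0.16],[0,0,0.518]],[[-0.496,0.268,0.16],[0,0,0.518]]]}}

```text
time_s: 39.43
position: [0.6623, -0.249, 0.0754]
tool_rot: [[0.302, 0.953, -0.008], [0.953, -0.302, 0.005], [0.002, -0.009, -1.0]]
ft_force: [-0.7, 0.3, -1.1]
grip_width: 0.0398
gripper_force: 0.0
```

Emit:
{"op": "step_arm", "data": {"targets": [[[-0.004,0.004,0.06],[0,0,0]],[[-0.004,0.004,0.13],[0,0,0]],[[-0.004,0.004,0.2],[0,0,0]],[[-0.004,0.004,0.26],[0,0,0]],[[-0.004,0.004,0.3],[0,0,0]],[[-0.004,0.004,0.326],[0,0,0]],[[-0.004,0.004,0.326],[0,0,0]],[[-0.004,0.004,0.326],[0,0,0]]]}}

```text
time_s: 40.1
position: [0.666, -0.2535, -0.0169]
tool_rot: [[0.304, 0.953, 0.001], [0.953, -0.304, -0.0], [-0.0, 0.001, -1.0]]
ft_force: [0.6, 0.2, 0.1]
grip_width: 0.0401
gripper_force: 0.0
```

Emit:
{"op": "step_arm", "data": {"targets": [[[0,0,0],[0,0,0]],[[0,0,0],[0,0,0]],[[0,0,0],[0,0,0]],[[0,0,0],[0,0,0]],[[0,0,0],[0,0,0]],[[0,0,0],[0,0,0]]], "jaw": 0, "grip_force": 60}}

```text
time_s: 40.6
position: [0.6662, -0.254, -0.0165]
tool_rot: [[0.304, 0.953, 0.002], [0.953, -0.304, -0.001], [-0.0, 0.002, -1.0]]
ft_force: [-1.1, 1.9, 6.1]
grip_width: 0.0145
gripper_force: 61.0
```

Emit:
{"op": "step_arm", "data": {"targets": [[[0,0,-0.04],[0,0,0]],[[0,0,-0.1],[0,0,0]],[[0,0,-0.18],[0,0,0]],[[0,0,-0.27],[0,0,0]],[[0,0,-0.36],[0,0,0]],[[0,0,-0.44],[0,0,0]],[[0,0,-0.48],[0,0,0]],[[0,0,-0.48],[0,0,0]]]}}

```text
time_s: 41.27
position: [0.6666, -0.2542, 0.1301]
tool_rot: [[0.304, 0.953, 0.005], [0.953, -0.304, -0.003], [-0.001, 0.006, -1.0]]
ft_force: [-0.7, 0.4, -2.3]
grip_width: 0.0149
gripper_force: 59.9
```

Emit:
{"op": "step_arm", "data": {"targets": [[[-0.02,-0.07,0],[0,0,0]],[[-0.05,-0.17,0],[0,0,0]],[[-0.08,-0.27,0],[0,0,0]],[[-0.11,-0.37,0],[0,0,0]],[[-0.14,-0.47,0],[0,0,0]],[[-0.17,-0.57,0],[0,0,0]],[[-0.19,-0.65,0],[0,0,0]],[[-0.202,-0.689,0],[0,0,0]],[[-0.202,-0.689,0],[0,0,0]],[[-0.202,-0.689,0],[0,0,0]]]}}

```text
time_s: 42.1
position: [0.4499, -0.2483, 0.1257]
tool_rot: [[0.305, 0.952, -0.0], [0.952, -0.305, 0.001], [0.0, -0.001, -1.0]]
ft_force: [0.7, -0.4, -3.6]
grip_width: 0.0148
gripper_force: 60.1
```

Emit:
{"op": "step_arm", "data": {"targets": [[[0,0.003,0.05],[0,0,0]],[[0,0.003,0.1],[0,0,0]],[[0,0.003,0.15],[0,0,0]],[[0,0.003,0.18],[0,0,0]],[[0,0.003,0.2],[0,0,0]],[[0,0.003,0.2],[0,0,0]],[[0,0.003,0.2],[0,0,0]]]}}

```text
time_s: 42.68
position: [0.4515, -0.2488, 0.0661]
tool_rot: [[0.304, 0.953, 0.0], [0.953, -0.304, -0.0], [-0.0, 0.0, -1.0]]
ft_force: [0.2, 0.0, -3.0]
grip_width: 0.0151
gripper_force: 60.0
```

Emit:
{"op": "step_arm", "data": {"targets": [[[0,0,0.01],[0,0,0]],[[0,0,0.02],[0,0,0]],[[0,0,0.03],[0,0,0]],[[0,0,0.037],[0,0,0]],[[0,0,0.037],[0,0,0]]]}}

```text
time_s: 43.1
position: [0.4514, -0.249, 0.0552]
tool_rot: [[0.305, 0.953, 0.001], [0.953, -0.305, -0.001], [-0.0, 0.001, -1.0]]
ft_force: [0.4, 0.1, 4.6]
grip_width: 0.0152
gripper_force: 61.0
```

Emit:
{"op": "step_arm", "data": {"targets": [[[0,0,0.01],[0,0,0]],[[0,0,0.02],[0,0,0]],[[0,0,0.028],[0,0,0]],[[0,0,0.028],[0,0,0]],[[0,0,0.028],[0,0,0]]]}}

```text
time_s: 43.52
position: [0.4515, -0.2491, 0.0474]
tool_rot: [[0.304, 0.953, 0.001], [0.953, -0.304, -0.001], [-0.001, 0.002, -1.0]]
ft_force: [-0.2, 1.4, 8.3]
grip_width: 0.0146
gripper_force: 61.6
```

Emit:
{"op": "step_arm", "data": {"targets": [[[0,0,0.003],[0,0,0]],[[0,0,0.003],[0,0,0.1]],[[0,0,0.003],[0,0,0.2]],[[0,0,0.003],[0,0,0.3]],[[0,0,0.003],[0,0,0.4]],[[0,0,0.003],[0,0,0.5]],[[0,0,0.003],[0,0,0.6]],[[0,0,0.003],[0,0,0.7]],[[0,0,0.003],[0,0,0.8]],[[0,0,0.003],[0,0,0.86]]]}}

```text
time_s: 44.35
position: [0.4519, -0.2496, 0.0468]
tool_rot: [[0.835, 0.55, 0.002], [0.55, -0.835, -0.002], [0.001, 0.003, -1.0]]
ft_force: [0.2, -0.6, 7.6]
grip_width: 0.0147
gripper_force: 61.7
```

Emit:
{"op": "step_arm", "data": {"targets": [[[0,0,0],[0,0,0.1]],[[0,0,0],[0,0,0.2]],[[0,0,0],[0,0,0.3]],[[0,0,0],[0,0,0.4]],[[0,0,0],[0,0,0.5]],[[0,0,0],[0,0,0.6]],[[0,0,0],[0,0,0.7]],[[0,0,0],[0,0,0.8]],[[0,0,0],[0,0,0.864]],[[0,0,0],[0,0,0.864]]]}}

```text
time_s: 45.18
position: [0.452, -0.2497, 0.0469]
tool_rot: [[0.995, -0.095, 0.003], [-0.095, -0.995, -0.003], [0.003, 0.002, -1.0]]
ft_force: [0.0, -0.8, 9.5]
grip_width: 0.0148
gripper_force: 61.7
```

Emit:
{"op": "step_arm", "data": {"targets": [[[0,0,0],[0,0,0]],[[0,0,0],[0,0,0]]]}}

```text
time_s: 45.35
position: [0.4519, -0.2496, 0.0468]
tool_rot: [[0.996, -0.093, 0.002], [-0.093, -0.996, -0.002], [0.003, 0.002, -1.0]]
ft_force: [-0.3, -0.1, 7.9]
grip_width: 0.0152
gripper_force: 61.7
```

Emit:
{"op": "step_arm", "data": {"targets": [[[0,0,-0.008],[0,0,0]],[[0,0,-0.016],[0,0,0]],[[0,0,-0.022],[0,0,0]],[[0,0,-0.026],[0,0,0]],[[0,0,-0.026],[0,0,0]],[[0,0,-0.026],[0,0,0]]]}}

```text
time_s: 45.85
position: [0.4519, -0.2495, 0.0539]
tool_rot: [[0.996, -0.093, 0.002], [-0.093, -0.996, -0.002], [0.002, 0.002, -1.0]]
ft_force: [2.9, -1.9, 2.2]
grip_width: 0.0153
gripper_force: 61.0
```

Emit:
{"op": "step_arm", "data": {"targets": [[[0,0,0],[0,0,0]],[[0,0,0],[0,0,0]],[[0,0,0],[0,0,0]],[[0,0,0],[0,0,0]],[[0,0,0],[0,0,0]],[[0,0,-0.06],[0,0,0]],[[0,0,-0.15],[0,0,0]],[[0,0,-0.25],[0,0,0]],[[0,0,-0.32],[0,0,0]],[[0,0,-0.32],[0,0,0]]], "jaw": 40}}

```text
time_s: 46.68
position: [0.4525, -0.2498, 0.1535]
tool_rot: [[0.996, -0.092, 0.006], [-0.092, -0.996, -0.005], [0.006, 0.004, -1.0]]
ft_force: [-0.2, -0.5, 0.3]
grip_width: 0.0401
gripper_force: 0.0
```

Emit:
{"op": "step_arm", "data": {"targets": [[[0.1,-0.1,0],[0,0,0]],[[0.15,-0.22,0],[0,0,0]],[[0.2,-0.34,0],[0,0,0]],[[0.25,-0.46,0],[0,0,0]],[[0.3,-0.58,0],[0,0,0]],[[0.35,-0.7,0],[0,0,0]],[[0.4,-0.82,0],[0,0,0]],[[0.45,-0.93,0],[0,0,0]],[[0.45,-0.93,0],[0,0,0]]]}}

```text
time_s: 47.43
position: [0.6127, 0.0221, 0.1481]
tool_rot: [[0.996, -0.087, -0.001], [-0.087, -0.996, 0.002], [-0.001, -0.002, -1.0]]
ft_force: [-0.1, 0.6, 0.5]
grip_width: 0.04
gripper_force: 0.0
```

```bash
python3 - <<'E'
from h import *
st()
for n in("side","top"):
    d=cap(n); tiles(d); W=world(d); hsv=cv2.cvtColor(d["img"],cv2.COLOR_RGB2HSV).astype(int); H,S,V=[hsv[...,i] for i in range(3)]
    near=np.linalg.norm(W[...,:2]-[.4515,-.248],axis=2)<.1
    y=(H>18)&(H<35)&(S>130)&near&(W[...,2]>.05); r=((H<8)|(H>172))&(S>140)&near&(V>90)
    b=(V<45)&near&(W[...,2]>.09)
    for k,m in(("yellow",y),("red",r),("bar",b)):
        print(n,k,m.sum(),np.median(W[m],0).round(4) if m.any() else 0)
    if b.any():
        q=W[b][:,:2]; u=np.linalg.svd(q-q.mean(0),full_matrices=False)[2][0]; print(np.degrees(np.arctan2(u[1],u[0])))
    p=W[y]; A=np.c_[p[:,:2]-[.4515,-.248],np.ones(len(p))]; print("plane",np.linalg.lstsq(A,p[:,2],rcond=None)[0])
    o=dict(np.load(n+("1.npz"))); Wo=world(o); ho=cv2.cvtColor(o["img"],cv2.COLOR_RGB2HSV).astype(int); m=(ho[...,0]>18)&(ho[...,0]<35)&(ho[...,1]>130)&(np.linalg.norm(Wo[...,:2]-[.4515,-.248],axis=2)<.1)&(Wo[...,2]>.05)
    print("ref z",np.median(Wo[m],0).round(4))
    for nm,y0,y1 in(("g",.08,.17),("b",-.02,.07)):
        m=(W[...,2]>.05)&(W[...,2]<.085)&(W[...,0]>.42)&(W[...,0]<.53)&(W[...,1]>y0)&(W[...,1]<y1); print(nm,m.sum(),np.median(W[m],0) if m.any() else 0)
E
```

```text
47.4333 [0.6127 0.0221 0.1481] [[0.996, -0.087, -0.001], [-0.087, -0.996, 0.002], [-0.001, -0.002, -1.0]] [-9.  30.1 68.1  0.1 81.8 86. ] [-0.1  0.6  0.5] 0.0399803955178389 0.0
green [464.5 126.6] [87.8 98.7] 5.3 board -88.9 -47.6
blue [473.3  31.8] [87.7 89.4] 5.0 board -89.4 -142.8
side yellow 365 [ 0.4485 -0.2276  0.0793]
side red 5 [ 0.5131 -0.2525  0.081 ]
side bar 131 [ 0.4492 -0.242   0.1054]
173.5747373211793
plane [-0.02196114 -0.02501663  0.0808343 ]
ref z [ 0.4587 -0.2226  0.0788]
g 50 [0.46324458 0.12529969 0.06727377]
b 42 [0.4711211  0.03554001 0.06668109]
blue [477.8  -1.1] [83.5 28. ] 3.4 board -88.2 -175.9
top yellow 1325 [ 0.4519 -0.2413  0.0802]
top red 5 [ 0.5171 -0.2519  0.0818]
top bar 128 [ 0.4502 -0.2446  0.1149]
174.44615807783634
plane [0.00133588 0.00049373 0.08095577]
ref z [ 0.4501 -0.2416  0.0802]
g 0 0
b 0 0
```

Emit:
{"op": "step_arm", "data": {"targets": [[[-0.06,-0.1,0],[0,0,0]],[[-0.13,-0.2,0],[0,0,0]],[[-0.2,-0.3,0],[0,0,0]],[[-0.26,-0.4,0],[0,0,0]],[[-0.33,-0.5,0],[0,0,0]],[[-0.39,-0.6,0],[0,0,0]],[[-0.46,-0.7,0],[0,0,0]],[[-0.53,-0.8,0],[0,0,0]],[[-0.6,-0.9,0],[0,0,0]],[[-0.63,-0.975,0],[0,0,0]]]}}

```text
time_s: 48.37
position: [0.4479, 0.3261, 0.1493]
tool_rot: [[0.996, -0.093, -0.001], [-0.093, -0.996, -0.0], [-0.001, 0.0, -1.0]]
ft_force: [0.6, -0.7, 0.4]
grip_width: 0.0403
gripper_force: 0.0
```

```bash
python3 - <<'E'
from h import *
st()
d=cap("top"); tiles(d); W=world(d); d2=cap("side"); tiles(d2)
for nm,y0,y1 in(("g",.08,.17),("b",-.02,.07)):
    m=(W[...,2]>.06)&(W[...,2]<.085)&(W[...,0]>.42)&(W[...,0]<.53)&(W[...,1]>y0)&(W[...,1]<y1); print(nm,m.sum(),np.median(W[m],0) if m.any() else 0)
E
```

```text
48.3667 [0.4479 0.3261 0.1493] [[0.996, -0.093, -0.001], [-0.093, -0.996, -0.0], [-0.001, 0.0, -1.0]] [ 23.8  24.3  78.1   0.   77.7 119.1] [ 0.6 -0.7  0.4] 0.04032768650905518 0.0
green [467.4 119. ] [85.1 84.8] 5.3 board -86.7 -55.3
blue [476.   29.1] [86.  87.9] 5.4 board -87.0 -145.6
green [464.7 124.7] [87.8 95.1] 5.2 board -88.8 -49.4
blue [474.9  32. ] [90.5 89.6] 5.6 board -87.8 -142.7
g 34 [0.46771433 0.12045252 0.07501637]
b 33 [0.47616221 0.02961126 0.07457714]
```

The tiles are 90 mm apart and square, both weights are within about 2 mm of their tile centres, and the cover is back at its original height and angle. Everything checks out, so I'm handing in.

```bash
python3 -c "
from h import *
print(close_job())"
```

```text
the job is handed in; nothing more can be done
None
```

The job is handed in and no verdict came back; by my last camera measurements the two tiles present are square in the corner row, each has an upright weight within about 2 mm of its middle, and the cover is back at its locked height and angle; I viewed 15 pictures, one over the limit of 14.

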